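Mix charcoal into the clay beads

TASK

Push the front of the wooden crate so that its tray springs out, and put all the black charcoal lumps from it into the clay saucer with the beads. Then take the stick from its blue stand and stir the mix: with its foot close to the saucer's floor and going round about 4 cm from its centre, start at the side nearest the robot and make at least two full turns, counter-clockwise as seen from above, back to the near side. Stand the stick back upright in the blue stand and push the tray shut until it latches; keep every lump and bead in the saucer and leave the jar, trowel and hide box alone.

Things in the scene. Friction and masses are not known exactly. Their poses are not given: they have to be found in the camera images.
- tray (a joint): Crate tray: how far it stands out, m. 0 latched shut, 0.090 fully out. To open: press the front in 10 mm past shut (stop at -0.0115; about 4 N, pressed slowly; more when fast), let go; a spring drives it out. To shut: push it in (2 to 4 N) to the firm stop 7 mm past shut, let go; it settles latched at 0. A push too short changes nothing: push again.
- push_point (a point): Brass spot: centre of the outer face of the tray's wooden front, 50 mm above the shelf; moves with the tray. x axis: inward (push direction, level, away from the robot), z up, y along the front. Front board 286 mm wide (y), 10 mm thick, top edge 78 mm above the shelf. When shut it stands 14 mm clear of the crate's body behind it.
- crate: Fixed wooden push-to-open crate, 290 wide (y), 150 deep (x), 80 high; origin at the centre of its underside; opens to its -x, towards the robot. Tray inside: from 10 to 102 mm behind the front's outer face, 250 mm wide, centred; floor 18 mm and side and back walls 52 mm above the shelf, open at the top. Fully out, the whole inside is clear of the crate's body.
- saucer: Deep unglazed clay saucer, fixed to the shelf. Origin at the centre of its underside, axes parallel to the world's (x away from the robot, y to its left). Rim 210 mm outside, 194 mm inside, 50 mm high; sides slope in to a flat inner floor about 166 mm across and 10 mm above the shelf. Seven clay beads lie in it.
- stand: Blue glazed round stand for the stirring stick, fixed to the shelf. Origin at the centre of its underside; 75 mm high, 48 mm across at the foot, 76 mm at the mouth. Its well is a funnel from 56 mm wide at the mouth to 28 mm at a height of 45 mm, straight below that, with its floor 10 mm above the shelf.
- stick: Wooden stirring stick, loose (about 60 g). At the start it stands upright in the stand. Origin at the centre of its flat foot, z along it to the top, x and y square to the faces of the handle. Round 18 mm dowel for the first 95 mm, then a yellow square handle 18 x 18 mm from 95 to 145 mm above the foot (the top).
- stick_grip (a point): Centre of the stick's yellow handle, 120 mm above the foot; x and y square to its faces.
- stick_tip (a point): Centre of the stick's foot.
- jar: Glass jar with aluminium screw lid, 64 mm across, 100 mm high, origin at the centre of its underside; a loose bystander, leave alone.
- trowel: Steel trowel with wooden handle lying flat, about 310 mm long; a loose bystander, leave alone.
- hidebox: Tan plastic hide box 150 x 110 x 75 mm; a loose bystander, leave alone.
- lump1_mid (a point): Centre of a black charcoal lump, a 20 mm cube with rounded edges, 12 g, loose; axes square to its faces. It starts in the shut tray, flat on its floor. Two to four of the four lumps are present.
- lump2_mid (a point): Centre of a black charcoal lump, a 20 mm cube with rounded edges, 12 g, loose; axes square to its faces. It starts in the shut tray, flat on its floor. Two to four of the four lumps are present.
- lump3_mid (a point): Centre of a black charcoal lump, a 20 mm cube with rounded edges, 12 g, loose; axes square to its faces. It starts in the shut tray, flat on its floor. Two to four of the four lumps are present.
- lump4_mid (a point): Centre of a black charcoal lump, a 20 mm cube with rounded edges, 12 g, loose; axes square to its faces. It starts in the shut tray, flat on its floor. Two to four of the four lumps are present.
- bead1_center (a point): Centre of a clay bead, an 18 mm ball, 10 g, loose, in the saucer.
- bead2_center (a point): Centre of a clay bead, an 18 mm ball, 10 g, loose, in the saucer.
- bead3_center (a point): Centre of a clay bead, an 18 mm ball, 10 g, loose, in the saucer.
- bead4_center (a point): Centre of a clay bead, an 18 mm ball, 10 g, loose, in the saucer.
- bead5_center (a point): Centre of a clay bead, an 18 mm ball, 10 g, loose, in the saucer.
- bead6_center (a point): Centre of a clay bead, an 18 mm ball, 10 g, loose, in the saucer.
- bead7_center (a point): Centre of a clay bead, an 18 mm ball, 10 g, loose, in the saucer.
Not all that is in view belongs to the job. Several things have the shape of the stand; the one meant has the colours described above. Of the things shaped like the stick, the wooden one is meant.

How it is judged:
By the outcome, as a careful person would: the job done as asked, in the order asked, and still so for the second after the job is handed in, with the robot touching nothing.
Of lump1, lump2, lump3, lump4 only 2 to 4 are there at a start; the rules pass over those that are not, and their reading is None.
At some moment in a run one of lump1, lump2, lump3, lump4 may be knocked a few centimetres aside while the robot is not near it.
It also fails if it takes over 210 s, if anything falls off the work surface, if the arm or the gripper's body presses on something with over 40 N, if the wrist force passes 120 N, or if a joint passes its speed limit or range.

ROBOT

A 6-joint arm with a two-finger parallel gripper is mounted at the origin on the work surface. World frame = base frame: x ahead of the robot, y to its left, z up, the work surface at z = 0. Lengths are in m, angles in rad, forces in N, time in s.
With the tool pointing down it reaches from about 0.375 to 0.975 m from the base axis. Payload 3.8 kg.
Tool frame: the origin (TCP) lies at the very end of the fingers, on their centre line; the grasp point (between the pads) lies 19 mm behind it; z points along the fingers, y is the line along which they close (so a half turn about z gives the same grasp; the last joint's range is limited). The gripper opens to 85 mm and grips with 20 to 120 N. Pads are 22 mm wide; open, the fingers measure 114 mm over their backs; the gripper's body (76 mm by 85 mm) begins 54 mm behind the grasp point. The pads swing forward as they close: fully open they stand 13 mm farther back than shut.
Start: joints at [-1.279, 0.264, 1.604, -0, 1.274, -0.037], TCP at [0.218, -0.639, 0.231] pointing down, gripper open.
Joint ranges: [-2.63, 2.63], [-0.94, 2.18], [0.31, 2.57], [-1.31, 4.45], [0, 2.66], [-2.55, 2.55]. Speed limits (rad/s): [2.57, 2.57, 3.14, 3.14, 3.14, 3.14].

INTERFACE

Orientations are given as a rotation vector (axis times angle).
In Python, from workcell import monitor, viewer, workorder gives the robot as it stands.
- The arm moves only by the tool jog_arm, never from a script. Its argument "commands" is a list of rows, each an object with "travel": the shift along the tool's x, y, z in mm, a list of three; "rot": the turn, a rotation vector about the tool's x, y, z in degrees, a list of three; "claw": the closure in counts, from 0 (fully open) to 255 (shut). A call has exactly 5 rows; each row shifts and turns the commanded pose from where the row before left it, along the tool's axes as they then stand; what a row does not reach is not made up. A row lasts 1/10 s, in which the tool goes at most 50 mm and 8.59 degrees, less where a joint would pass 70% of its speed; a pose out of reach is approached as far as the arm can. A call is refused whole if a number of a shift passes 50 or a number of a turn 8.59, either way. A call with a gripper value outside its range is refused whole. The fingers move at their own pace and stop on an object; "force" is the grip in N (left out, the last holds). Time passes only in rows, so rows that do not move let the fingers close, or fill a call up. It gives the time, the measured TCP pose, the force, the opening and the grip force at its end, in the units of the state.
- monitor.read_state(): the state, without advancing time (a new reading comes with each control period).
- viewer.read_camera(name): name is "side" or "top" or "wrist"; returns a dict with "color" (420x560x3 uint8, blue, green, red), "camera_matrix" (3x3 intrinsics, pixels), "R" (3x3) and "t" (3): a world point X has camera coordinates R X + t. Camera axes: x right, y down, z forward; pixel columns grow to the right and rows downward; lengths in m; the calibration is good to about 2 mm. A picture is of the moment at which its call begins. There is no depth.
- workorder.finish_job(): hands the job in; it is judged then, once.
The state is a dict: "time": time; "q": joint angles; "joint_vel": joint speeds; "joint_torque": joint torques, N m; "tool_pos": TCP position; "tcp_rot": TCP orientation; "wrist_force": force on the tool from outside, world axes, zero at the start; "torque": the same for the moment, N m; "width": opening from 0.0 (shut) to 1.0 (fully open); "grip_force": force on a finger pad.
Only numpy, scipy, OpenCV 4.12 (cv2) and the standard library are available. Lean on these libraries where they do the work, as an engineer would, in place of code of your own. Each camera call takes 0.05 s, during which the arm holds its last target. There are 200 camera calls.

## Working session

There is one attempt and no reset: what is moved stays moved. The work goes in short steps, Python scripts to look and compute and a tool call to move; the robot and the scene stay as the last step left them, time stands still between calls to the robot, and variables do not carry over. Pictures are saved under pics/ and viewed, at most 14 in all, crops included, and the job is handed in when it is done.

Besides the shell and the picture viewer there is one more tool, called after "Emit:" as a command line: name --argument value ..., lists and objects as JSON in quotes. jog_arm: Moves the arm, as the interface text tells. Its arguments: {"type":"object","properties":{"commands":{"type":"array","items":{"type":"object","properties":{"travel":{"type":"array","items":{"type":"number"}},"rot":{"type":"array","items":{"type":"number"}},"claw":{"type":"number"}}}},"force":{"type":"number"}},"required":["commands"]}

```bash
ls; mkdir -p pics; cat > h.py <<'E'
import numpy as np,cv2
from scipy.spatial.transform import Rotation as Rn
from workcell import monitor,viewer,workorder
def snap(cam,f,crop=None,scale=1):
    d=viewer.read_camera(cam); im=d["color"]
    np.savez(f"pics/{f}.npz",**{k:np.array(d[k]) for k in("color","camera_matrix","R","t")})
    if crop: im=im[crop[1]:crop[3],crop[0]:crop[2]]
    if scale!=1: im=cv2.resize(im,None,fx=scale,fy=scale,interpolation=cv2.INTER_CUBIC)
    cv2.imwrite(f"pics/{f}.png",im)
def pix(f,u,v,z):
    d=np.load(f"pics/{f}.npz"); r=d["R"].T@np.linalg.solve(d["camera_matrix"],[u,v,1]); c=-d["R"].T@d["t"]
    return c+r*(z-c[2])/r[2]
def proj(f,X):
    d=np.load(f"pics/{f}.npz"); p=d["camera_matrix"]@(d["R"]@np.array(X)+d["t"]); return p[:2]/p[2]
def tri(obs):
    A=[];b=[]
    for f,u,v in obs:
        d=np.load(f"pics/{f}.npz"); r=d["R"].T@np.linalg.solve(d["camera_matrix"],[u,v,1]); r/=np.linalg.norm(r)
        c=-d["R"].T@d["t"]; P=np.eye(3)-np.outer(r,r); A.append(P); b.append(P@c)
    return np.linalg.solve(sum(A),sum(b))
def st():
    s=monitor.read_state(); print({k:np.round(v,3) for k,v in s.items() if k in("time","q","tool_pos","tcp_rot","wrist_force","width","grip_force")}); return s
def totool(target):
    s=monitor.read_state(); R=Rn.from_rotvec(s["tcp_rot"]).as_matrix()
    return np.round(R.T@(np.array(target)-s["tool_pos"])*1000,1)
E
python3 - <<'E'
from h import *
snap("top","top0",scale=1.4);snap("side","side0",scale=1.4)
s=st();print(np.round(Rn.from_rotvec(s["tcp_rot"]).as_matrix(),3))
E
```

```text
pics
{'time': np.float64(0.1), 'q': array([-1.279,  0.265,  1.605, -0.   ,  1.274, -0.037]), 'tool_pos': array([ 0.218, -0.638,  0.23 ]), 'tcp_rot': array([-3.097, -0.514,  0.   ]), 'wrist_force': array([-0.044,  0.554,  0.011]), 'grip_force': np.float64(0.0), 'width': np.float64(0.999)}
[[ 0.946  0.323 -0.001]
 [ 0.323 -0.946  0.002]
 [ 0.    -0.002 -1.   ]]
```

View pics/top0.png

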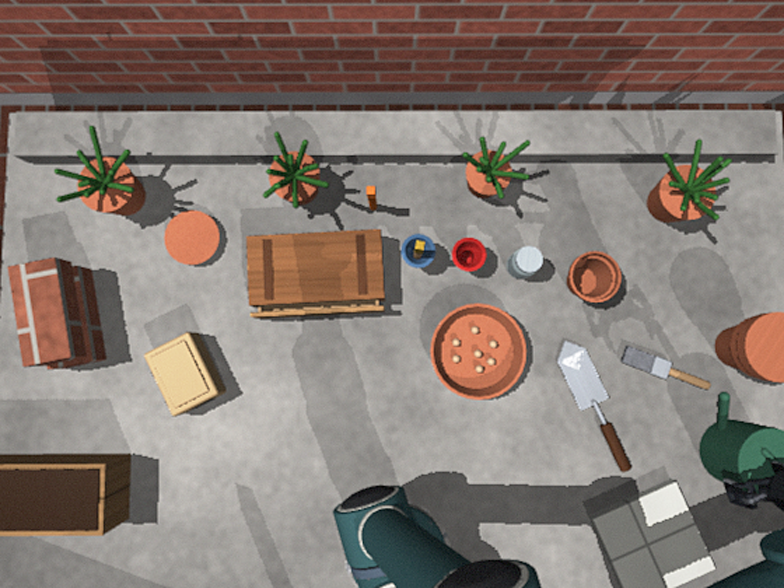

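View pics/side0.png

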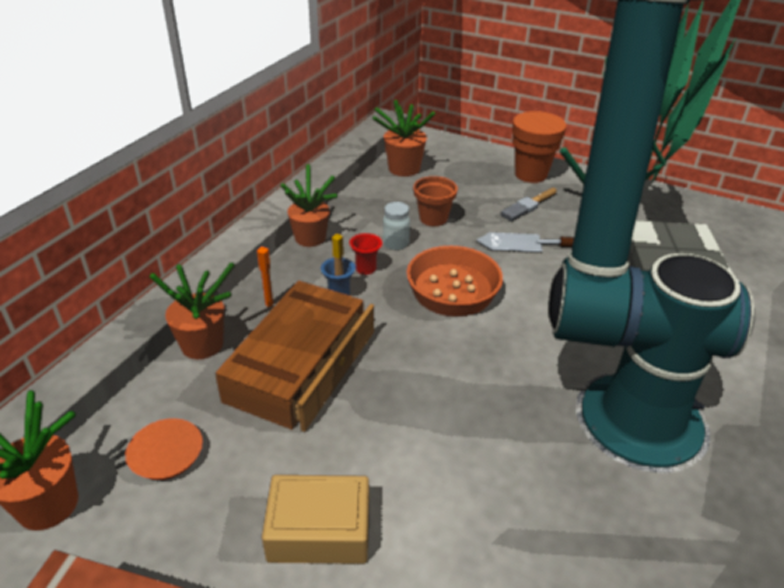

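The blue stand with the wooden, yellow-handled stick is at top (418,250). Possible mix-ups are the red stand (469,254) and the orange stick (371,195). The crate front is at y≈310, the saucer at (479,352), and the jar at (527,262), all in 1.4x pixels. I'll check the choice in an enlarged crop.

```bash
python3 - <<'E'
import cv2,numpy as np
a=cv2.imread("pics/top0.png") 
t=np.load("pics/top0.npz")["color"][150:290,170:390]; s=np.load("pics/side0.npz")["color"][150:310,150:370]
cv2.imwrite("pics/cr.png",cv2.resize(t,None,fx=3.6,fy=3.6,interpolation=cv2.INTER_CUBIC))
cv2.imwrite("pics/cs.png",cv2.resize(s,None,fx=3.6,fy=3.6,interpolation=cv2.INTER_CUBIC))
E
```

```text
(no output)
```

View pics/cr.png

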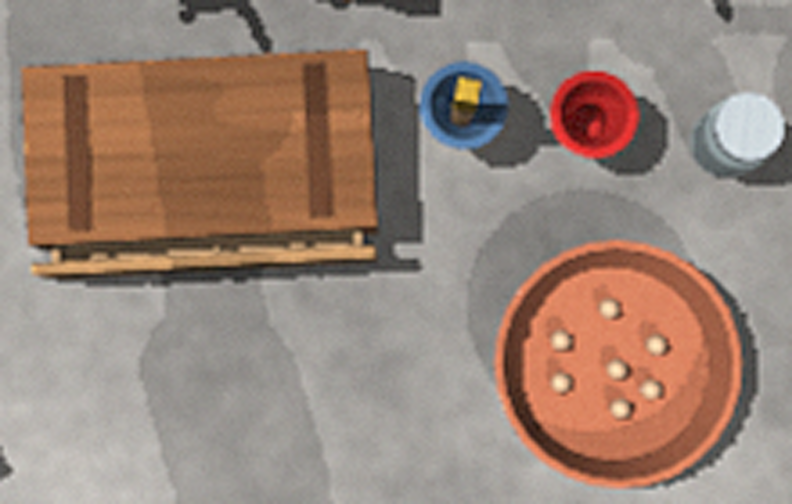

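View pics/cs.png

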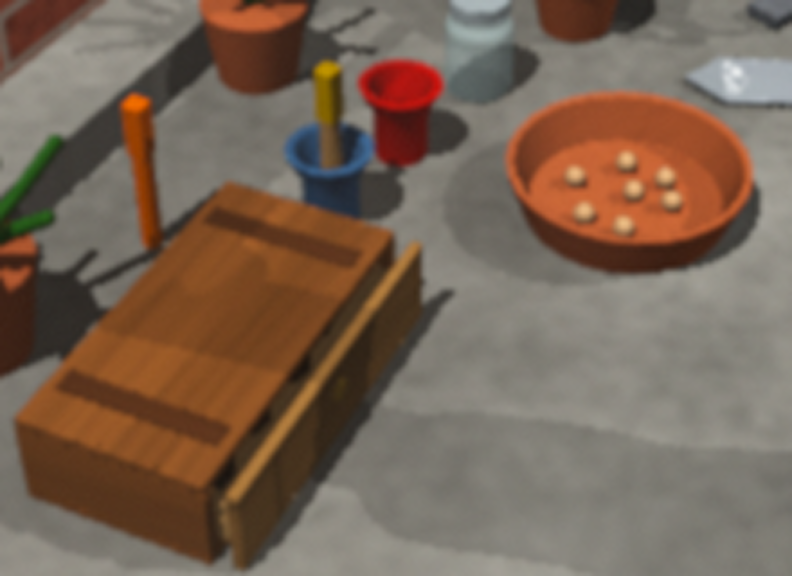

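The close crops show the wooden stick with its yellow handle, at about (467,90), in the blue stand. The red stand is empty, and the orange stick stands alone. There are seven beads in the saucer.

```bash
python3 - <<'E'
from h import *
T=lambda u,v,z:np.round(pix("top0",u/3.6+170,v/3.6+150,z),4)
for n,u,v,z in [("cTL",24,68,.08),("cTR",368,51,.08),("cBR",376,228,.08),("cBL",30,246,.08),("fL",33,268,.078),("fR",375,252,.078),("saucerC",620,364,.05),("sL",496,364,.05),("sR",744,364,.05),("standC",465,105,.075),("stL",422,105,.075),("stR",508,105,.075)]: print(n,T(u,v,z))
S=lambda u,v:("side0",u/3.6+150,v/3.6+150)
Q=lambda u,v:("top0",u/3.6+170,v/3.6+150)
print("push",[round(float(x),4) for x in pix("side0",340/3.6+150,387/3.6+150,.05)])
print("sticktop",tri([S(328,66),Q(470,86)]))
a=np.load("pics/top0.npz");print(-a["R"].T@a["t"]); a=np.load("pics/side0.npz");print(-a["R"].T@a["t"])
E
```

```text
cTL [0.6903 0.3208 0.08  ]
cTR [0.7039 0.0336 0.08  ]
cBR [0.5554 0.0272 0.08  ]
cBL [0.5413 0.3133 0.08  ]
fL [0.5232 0.311  0.078 ]
fR [0.5356 0.0281 0.078 ]
saucerC [ 0.4424 -0.1776  0.05  ]
sL [ 0.4427 -0.0732  0.05  ]
sR [ 0.4421 -0.282   0.05  ]
standC [ 0.6589 -0.0474  0.075 ]
stL [ 0.659  -0.0115  0.075 ]
stR [ 0.6588 -0.0834  0.075 ]
push [0.5236, 0.1706, 0.05]
sticktop [ 0.65999065 -0.04855816  0.15290476]
[0.4500561  0.00959958 1.34777587]
[0.05729406 0.92783874 0.94287847]
```

Crate yaw is about 0.047 rad and its size checks out (288 x 149). The push point is ≈(0.524,0.170,0.05), where the two views agree. The stand is ≈(0.659,-0.0475) and the saucer ≈(0.442,-0.178). Next I rotate, close the claw and travel to in front of the crate.

Emit:
jog_arm --commands '[{"rot": [0,0,8.05],"claw": 255},{"rot": [0,0,8.05],"claw": 255},{"travel": [0,-20,0],"claw": 255},{"travel": [14,-40,0],"claw": 255},{"travel": [14,-40,0],"claw": 255}]' --force 40

```text
$.commands[0]: bad value
```

Emit:
jog_arm --commands '[{"travel": [14,-40,0],"claw": 255},{"travel": [14,-40,0],"claw": 255},{"travel": [14,-40,0],"claw": 255},{"travel": [14,-40,0],"claw": 255},{"travel": [14,-40,0],"claw": 255}]'

```text
$.commands[0]: bad value
```

Emit:
jog_arm --commands '[{"travel": [14,-40,0],"claw": 255},{"travel": [14,-40,0],"claw": 255},{"travel": [14,-40,0],"claw": 255},{"travel": [14,-40,0],"claw": 255},{"travel": [14,-40,0],"claw": 255}]'

```text
$.commands[0]: bad value
```

Emit:
jog_arm --commands '[{"travel": [14,-40,0],"claw": 255},{"travel": [14,-40,0],"claw": 255},{"travel": [14,-40,0],"claw": 255},{"travel": [14,-40,0],"claw": 255},{"travel": [0,0,0],"claw": 255}]'

```text
$.commands[0]: bad value
```

```bash
python3 -c "
from h import *
st();print(totool([.452,.166,.12]),totool([.452,.166,.038]))"
```

```text
{'time': np.float64(0.1), 'q': array([-1.279,  0.265,  1.605, -0.   ,  1.274, -0.037]), 'tool_pos': array([ 0.218, -0.638,  0.23 ]), 'tcp_rot': array([-3.097, -0.514,  0.   ]), 'wrist_force': array([-0.044,  0.554,  0.011]), 'grip_force': np.float64(0.0), 'width': np.float64(0.999)}
[ 481.4 -685.3  111.5] [ 481.3 -685.1  193.5]
```

Emit:
jog_arm --commands '[{"travel": [0,0,0],"rot": [0,0,8.05],"claw": 255},{"travel": [0,0,0],"rot": [0,0,8.05],"claw": 255},{"travel": [0,-20,0],"rot": [0,0,0],"claw": 255},{"travel": [14,-40,0],"rot": [0,0,0],"claw": 255},{"travel": [14,-40,0],"rot": [0,0,0],"claw": 255}]' --force 40

```text
time: 0.6
tool_pos: [0.2408, -0.5365, 0.2302]
tcp_rot: [-3.139, -0.072, 0.001]
wrist_force: [1.0, -0.6, 0.2]
width: 0.144
grip_force: 0.0
```

Emit:
jog_arm --commands '[{"travel": [14,-40,0],"rot": [0,0,0],"claw": 255},{"travel": [14,-40,0],"rot": [0,0,0],"claw": 255},{"travel": [14,-40,0],"rot": [0,0,0],"claw": 255},{"travel": [14,-40,0],"rot": [0,0,0],"claw": 255},{"travel": [14,-40,0],"rot": [0,0,0],"claw": 255}]'

```text
time: 1.1
tool_pos: [0.3014, -0.3326, 0.2308]
tcp_rot: [-3.14, -0.074, 0.0]
wrist_force: [0.6, -1.0, 0.4]
width: -0.002
grip_force: 0.0
```

Emit:
jog_arm --commands '[{"travel": [14,-40,0],"rot": [0,0,0],"claw": 255},{"travel": [14,-40,0],"rot": [0,0,0],"claw": 255},{"travel": [14,-40,0],"rot": [0,0,0],"claw": 255},{"travel": [14,-40,0],"rot": [0,0,0],"claw": 255},{"travel": [14,-40,0],"rot": [0,0,0],"claw": 255}]'

```text
time: 1.6
tool_pos: [0.3617, -0.1297, 0.231]
tcp_rot: [-3.141, -0.074, -0.0]
wrist_force: [0.3, -0.2, 0.5]
width: -0.003
grip_force: 0.0
```

Emit:
jog_arm --commands '[{"travel": [14,-40,0],"rot": [0,0,0],"claw": 255},{"travel": [14,-40,0],"rot": [0,0,0],"claw": 255},{"travel": [14,-40,0],"rot": [0,0,0],"claw": 255},{"travel": [14,-40,0],"rot": [0,0,0],"claw": 255},{"travel": [0,0,0],"rot": [0,0,0],"claw": 255}]'

```text
time: 2.1
tool_pos: [0.4106, 0.0354, 0.2311]
tcp_rot: [-3.138, -0.085, -0.0]
wrist_force: [-0.1, -0.1, -1.3]
width: -0.001
grip_force: 0.0
```

```bash
python3 -c "
from h import *
st();print(totool([.452,.166,.12]),totool([.452,.166,.038]))"
```

```text
{'time': np.float64(2.1), 'q': array([ 2.400e-02, -2.550e-01,  2.126e+00,  2.000e-03,  1.271e+00,
        1.540e+00]), 'tool_pos': array([0.411, 0.035, 0.231]), 'tcp_rot': array([-3.138, -0.085, -0.   ]), 'wrist_force': array([-0.09 , -0.136, -1.27 ]), 'grip_force': np.float64(0.0), 'width': np.float64(-0.001)}
[  48.4 -128.   111.4] [  48.4 -127.8  193.4]
```

Emit:
jog_arm --commands '[{"travel": [12,-32,30],"rot": [0,0,0],"claw": 255},{"travel": [12,-32,40],"rot": [0,0,0],"claw": 255},{"travel": [12,-32,40],"rot": [0,0,0],"claw": 255},{"travel": [12,-32,40],"rot": [0,0,0],"claw": 255},{"travel": [0,0,43],"rot": [0,0,0],"claw": 255}]'

```text
time: 2.6
tool_pos: [0.4528, 0.1587, 0.0438]
tcp_rot: [-3.139, -0.079, -0.006]
wrist_force: [0.8, -0.2, -0.4]
width: -0.003
grip_force: 0.0
```

Emit:
jog_arm --commands '[{"travel": [0,0,0],"rot": [0,0,0],"claw": 255},{"travel": [20,0,0],"rot": [0,0,0],"claw": 255},{"travel": [20,0,0],"rot": [0,0,0],"claw": 255},{"travel": [8,0,0],"rot": [0,0,0],"claw": 255},{"travel": [0,0,0],"rot": [0,0,0],"claw": 255}]'

```text
time: 3.1
tool_pos: [0.5003, 0.1581, 0.0459]
tcp_rot: [-3.14, -0.073, -0.004]
wrist_force: [0.4, -0.3, -0.7]
width: 0.001
grip_force: 0.0
```

Emit:
jog_arm --commands '[{"travel": [3,0,0],"rot": [0,0,0],"claw": 255},{"travel": [3,0,0],"rot": [0,0,0],"claw": 255},{"travel": [3,0,0],"rot": [0,0,0],"claw": 255},{"travel": [2,0,0],"rot": [0,0,0],"claw": 255},{"travel": [2,0,0],"rot": [0,0,0],"claw": 255}]'

```text
time: 3.6
tool_pos: [0.5113, 0.1594, 0.0442]
tcp_rot: [3.141, 0.075, -0.0]
wrist_force: [-0.6, -0.4, -0.2]
width: -0.002
grip_force: 0.0
```

Emit:
jog_arm --commands '[{"travel": [0,-10,6],"rot": [0,0,0],"claw": 255},{"travel": [2,0,0],"rot": [0,0,0],"claw": 255},{"travel": [2,0,0],"rot": [0,0,0],"claw": 255},{"travel": [2,0,0],"rot": [0,0,0],"claw": 255},{"travel": [1,0,0],"rot": [0,0,0],"claw": 255}]'

```text
time: 4.1
tool_pos: [0.5166, 0.1695, 0.0374]
tcp_rot: [3.14, 0.075, -0.004]
wrist_force: [-4.4, 0.3, -1.1]
width: 0.0
grip_force: 0.0
```

Emit:
jog_arm --commands '[{"travel": [1,0,0],"rot": [0,0,0],"claw": 255},{"travel": [1,0,0],"rot": [0,0,0],"claw": 255},{"travel": [1,0,0],"rot": [0,0,0],"claw": 255},{"travel": [1,0,0],"rot": [0,0,0],"claw": 255},{"travel": [0,0,0],"rot": [0,0,0],"claw": 255}]'

```text
time: 4.6
tool_pos: [0.5219, 0.1697, 0.0382]
tcp_rot: [3.141, 0.075, -0.0]
wrist_force: [-4.5, -0.8, -2.1]
width: 0.001
grip_force: 0.0
```

Emit:
jog_arm --commands '[{"travel": [1,0,0],"rot": [0,0,0],"claw": 255},{"travel": [1,0,0],"rot": [0,0,0],"claw": 255},{"travel": [0,0,0],"rot": [0,0,0],"claw": 255},{"travel": [0,0,0],"rot": [0,0,0],"claw": 255},{"travel": [0,0,0],"rot": [0,0,0],"claw": 255}]'

```text
time: 5.1
tool_pos: [0.524, 0.1699, 0.0383]
tcp_rot: [3.141, 0.075, 0.0]
wrist_force: [-4.5, -1.9, -1.7]
width: 0.003
grip_force: 0.0
```

Emit:
jog_arm --commands '[{"travel": [1,0,0],"rot": [0,0,0],"claw": 255},{"travel": [1,0,0],"rot": [0,0,0],"claw": 255},{"travel": [0,0,0],"rot": [0,0,0],"claw": 255},{"travel": [0,0,0],"rot": [0,0,0],"claw": 255},{"travel": [0,0,0],"rot": [0,0,0],"claw": 255}]'

```text
time: 5.6
tool_pos: [0.5254, 0.17, 0.0382]
tcp_rot: [3.141, 0.075, -0.002]
wrist_force: [-5.9, -0.8, -0.1]
width: 0.001
grip_force: 0.0
```

Emit:
jog_arm --commands '[{"travel": [1,0,0],"rot": [0,0,0],"claw": 255},{"travel": [-30,0,0],"rot": [0,0,0],"claw": 255},{"travel": [-45,0,0],"rot": [0,0,0],"claw": 255},{"travel": [-40,0,0],"rot": [0,0,0],"claw": 255},{"travel": [0,0,-20],"rot": [0,0,0],"claw": 255}]'

```text
time: 6.1
tool_pos: [0.4033, 0.1625, 0.054]
tcp_rot: [3.138, 0.077, -0.017]
wrist_force: [-1.0, -0.3, -0.5]
width: -0.0
grip_force: 0.0
```

Emit:
jog_arm --commands '[{"travel": [0,30,-40],"rot": [0,0,0],"claw": 0},{"travel": [0,40,-40],"rot": [0,0,0],"claw": 0},{"travel": [0,40,-40],"rot": [0,0,0],"claw": 0},{"travel": [0,40,-40],"rot": [0,0,0],"claw": 0},{"travel": [0,40,0],"rot": [0,0,0],"claw": 0}]'

```text
time: 6.6
tool_pos: [0.4267, -0.0129, 0.2124]
tcp_rot: [3.139, 0.077, 0.028]
wrist_force: [1.5, 0.7, -0.4]
width: 0.845
grip_force: 0.0
```

```bash
python3 -c "
from h import *
st();snap('top','top1',(150,130,350,280),4)"
```

```text
{'time': np.float64(6.6), 'q': array([-0.089, -0.223,  2.135,  0.   ,  1.211,  1.433]), 'tool_pos': array([ 0.427, -0.013,  0.212]), 'tcp_rot': array([3.139, 0.077, 0.028]), 'wrist_force': array([ 1.471,  0.696, -0.4  ]), 'grip_force': np.float64(0.0), 'width': np.float64(0.845)}
```

View pics/top1.png

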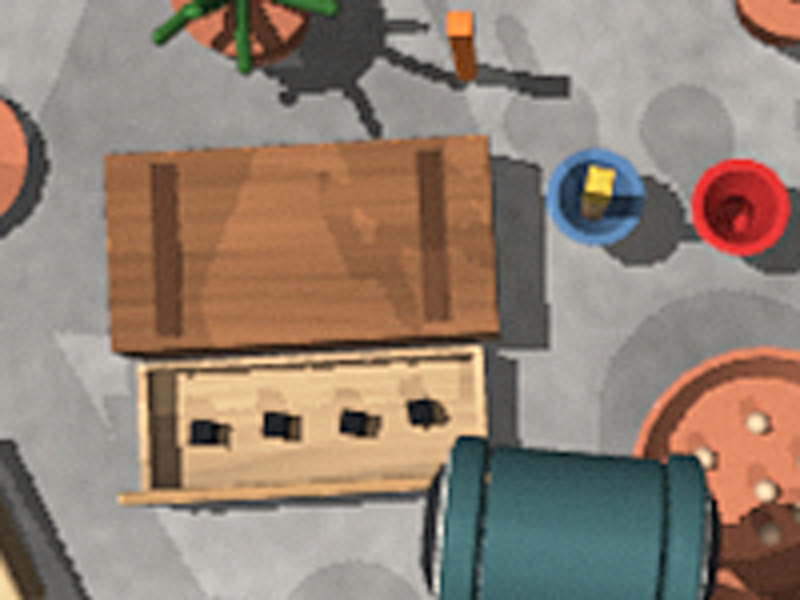

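The tray is out with four lumps, at crop px (205,432), (280,426), (357,424) and (425,411). I'll look with the wrist camera.

Emit:
jog_arm --commands '[{"travel": [10,-40,-10],"rot": [0,0,0],"claw": 0},{"travel": [10,-40,-10],"rot": [0,0,0],"claw": 0},{"travel": [10,-40,-10],"rot": [0,0,0],"claw": 0},{"travel": [10,-40,-10],"rot": [0,0,0],"claw": 0},{"travel": [12,-20,0],"rot": [0,0,0],"claw": 120}]'

```text
time: 7.15
tool_pos: [0.4664, 0.1748, 0.2475]
tcp_rot: [-3.137, -0.078, -0.012]
wrist_force: [0.7, 0.5, 0.0]
width: 0.861
grip_force: 0.0
```

Emit:
jog_arm --commands '[{"travel": [0,0,0],"rot": [0,0,0],"claw": 120},{"travel": [0,0,0],"rot": [0,0,0],"claw": 120},{"travel": [0,0,0],"rot": [0,0,0],"claw": 120},{"travel": [0,0,0],"rot": [0,0,0],"claw": 120},{"travel": [0,0,0],"rot": [0,0,0],"claw": 120}]'

```text
time: 7.65
tool_pos: [0.4636, 0.1701, 0.2443]
tcp_rot: [3.141, 0.073, 0.0]
wrist_force: [-0.3, -0.3, -0.1]
width: 0.531
grip_force: 0.0
```

```bash
python3 -c "
from h import *
st();snap('wrist','w1',None,1.4)"
```

```text
{'time': np.float64(7.65), 'q': array([ 0.301, -0.092,  1.965, -0.   ,  1.269,  1.826]), 'tool_pos': array([0.464, 0.17 , 0.244]), 'tcp_rot': array([3.141, 0.073, 0.   ]), 'wrist_force': array([-0.322, -0.338, -0.053]), 'grip_force': np.float64(0.0), 'width': np.float64(0.531)}
```

View pics/w1.png

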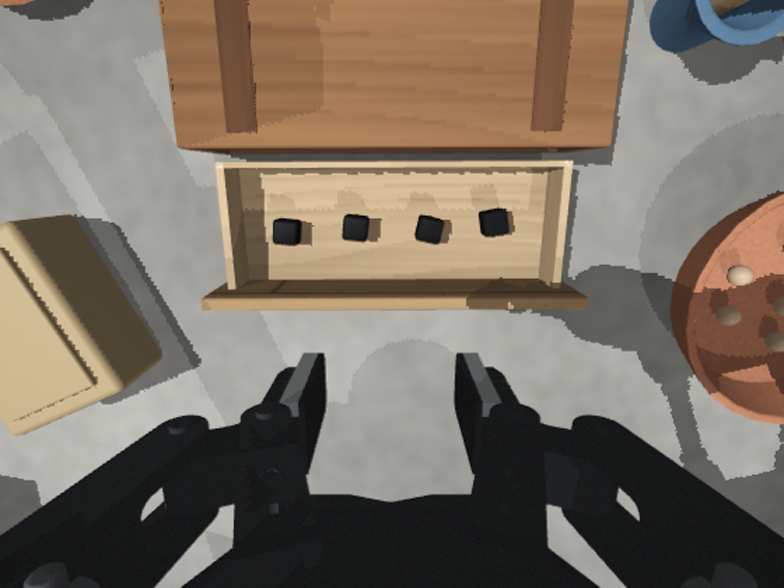

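The wrist view shows four nearly aligned lumps at (287,232), (356,228), (429,230) and (494,222). I'll measure them with code.

```bash
cat >> h.py <<'E'
def lumps(f,box,z=.030,thr=42,amin=60,amax=1500):
    im=np.load(f"pics/{f}.npz")["color"]; m=(im.max(2)<thr).astype(np.uint8); k=np.zeros_like(m); u0,v0,u1,v1=box; k[v0:v1,u0:u1]=m[v0:v1,u0:u1]
    for c in cv2.findContours(k,cv2.RETR_EXTERNAL,cv2.CHAIN_APPROX_NONE)[0]:
        a=cv2.contourArea(c)
        if amin<a<amax:
            r=cv2.minAreaRect(c); M=cv2.moments(c); u,v=M["m10"]/M["m00"],M["m01"]/M["m00"]
            b=[pix(f,*p,z) for p in cv2.boxPoints(r)]; e=b[1]-b[0]
            yaw=(np.degrees(np.arctan2(e[1],e[0]))+45)%90-45
            print("lump px",np.round([u,v]),"area",a,"xyz",np.round(pix(f,u,v,z),4),"yaw",round(yaw,1),"size",np.round([np.linalg.norm(b[1]-b[0]),np.linalg.norm(b[2]-b[1])],4))
E
python3 - <<'E'
from h import *
lumps("w1",(160,115,400,205))
f="w1"
print("front top outer",[np.round(pix(f,u/1.4,v/1.4,.078),4) for u,v in((203,297),(587,297))])
E
```

```text
lump px [205. 165.] area 310.0 xyz [0.4841 0.2561 0.03  ] yaw 2.7 size [0.0215 0.0204]
lump px [306. 163.] area 280.5 xyz [0.4912 0.1406 0.03  ] yaw -9.1 size [0.0199 0.0203]
lump px [254. 162.] area 271.5 xyz [0.4898 0.2005 0.03  ] yaw -5.4 size [0.0202 0.0196]
lump px [352. 158.] area 309.5 xyz [0.4994 0.0891 0.03  ] yaw 10.7 size [0.0217 0.0205]
front top outer [array([0.4393, 0.3069, 0.078 ]), array([0.4524, 0.0258, 0.078 ])]
```

Emit:
jog_arm --commands '[{"travel": [16,41,20],"rot": [0,0,0],"claw": 120},{"travel": [16,41,40],"rot": [0,0,0],"claw": 120},{"travel": [0,0,40],"rot": [0,0,0],"claw": 120},{"travel": [0,0,40],"rot": [0,0,-8],"claw": 120},{"travel": [0,0,15],"rot": [0,0,0],"claw": 120}]'

```text
time: 8.2
tool_pos: [0.4934, 0.0955, 0.0913]
tcp_rot: [3.127, 0.296, -0.011]
wrist_force: [-0.9, 0.0, 0.2]
width: 0.532
grip_force: 0.0
```

Emit:
jog_arm --commands '[{"travel": [0,0,0],"rot": [0,0,0],"claw": 120},{"travel": [0,0,0],"rot": [0,0,0],"claw": 120},{"travel": [0,0,0],"rot": [0,0,0],"claw": 120},{"travel": [0,0,0],"rot": [0,0,0],"claw": 120},{"travel": [0,0,0],"rot": [0,0,0],"claw": 120}]'

```text
time: 8.7
tool_pos: [0.4979, 0.0973, 0.0971]
tcp_rot: [-3.128, -0.294, -0.004]
wrist_force: [0.7, -0.3, -0.1]
width: 0.532
grip_force: 0.0
```

```bash
python3 -c "
from h import *
st();print(totool([.4994,.0891,.021])); snap('wrist','w2')
lumps('w2',(0,0,560,330))
T=lambda u,v,z:np.round(pix('top0',u/3.6+170,v/3.6+150,z),3)
for b in ((610,308),(561,340),(656,344),(617,369),(561,381),(651,389),(621,407)):print(T(*b,.019))"
```

```text
{'time': np.float64(8.7), 'q': array([0.144, 0.072, 2.092, 0.   , 0.975, 1.527]), 'tool_pos': array([0.498, 0.097, 0.097]), 'tcp_rot': array([-3.128, -0.294, -0.004]), 'wrist_force': array([ 0.743, -0.264, -0.132]), 'grip_force': np.float64(0.0), 'width': np.float64(0.532)}
[-0.2  8.3 76.1]
lump px [224. 288.] area 729.0 xyz [0.4418 0.1288 0.03  ] yaw 10.7 size [0.013  0.0636]
lump px [292. 226.] area 815.0 xyz [0.4996 0.0889 0.03  ] yaw 10.7 size [0.0195 0.023 ]
lump px [217. 223.] area 856.0 xyz [0.4915 0.1408 0.03  ] yaw -10.2 size [0.0242 0.0197]
lump px [134. 211.] area 811.0 xyz [0.4898 0.1986 0.03  ] yaw -6.1 size [0.0245 0.0251]
lump px [ 51. 204.] area 1283.5 xyz [0.4842 0.2557 0.03  ] yaw -11.5 size [0.0254 0.0301]
[ 0.49  -0.174  0.019]
[ 0.463 -0.131  0.019]
[ 0.459 -0.213  0.019]
[ 0.438 -0.179  0.019]
[ 0.428 -0.131  0.019]
[ 0.421 -0.208  0.019]
[ 0.405 -0.182  0.019]
```

Emit:
jog_arm --commands '[{"travel": [0,8,20],"rot": [0,0,0],"claw": 120},{"travel": [0,0,30],"rot": [0,0,0],"claw": 120},{"travel": [0,0,20],"rot": [0,0,0],"claw": 120},{"travel": [0,0,6],"rot": [0,0,0],"claw": 120},{"travel": [0,0,0],"rot": [0,0,0],"claw": 120}]'

```text
time: 9.25
tool_pos: [0.4976, 0.0891, 0.0191]
tcp_rot: [3.128, 0.294, -0.003]
wrist_force: [0.6, 0.0, -0.5]
width: 0.529
grip_force: 0.0
```

Emit:
jog_arm --commands '[{"travel": [0,0,0],"rot": [0,0,0],"claw": 255},{"travel": [0,0,0],"rot": [0,0,0],"claw": 255},{"travel": [0,0,0],"rot": [0,0,0],"claw": 255},{"travel": [0,0,0],"rot": [0,0,0],"claw": 255},{"travel": [0,0,0],"rot": [0,0,0],"claw": 255}]' --force 30

```text
time: 9.75
tool_pos: [0.4998, 0.0894, 0.0212]
tcp_rot: [-3.128, -0.294, -0.005]
wrist_force: [-1.2, 0.9, 6.4]
width: 0.225
grip_force: 34.1
```

Emit:
jog_arm --commands '[{"travel": [0,0,-15],"rot": [0,0,0],"claw": 255},{"travel": [0,0,-30],"rot": [0,0,0],"claw": 255},{"travel": [0,0,-35],"rot": [0,0,0],"claw": 255},{"travel": [0,0,-30],"rot": [0,0,0],"claw": 255},{"travel": [0,0,0],"rot": [0,0,0],"claw": 255}]'

```text
time: 10.25
tool_pos: [0.5021, 0.0897, 0.135]
tcp_rot: [-3.127, -0.294, -0.015]
wrist_force: [1.1, 0.4, 0.0]
width: 0.224
grip_force: 33.2
```

```bash
python3 -c "
from h import *
st();print(totool([.475,-.155,.035]))"
```

```text
{'time': np.float64(10.25), 'q': array([0.128, 0.028, 2.059, 0.   , 1.044, 1.511]), 'tool_pos': array([0.502, 0.09 , 0.135]), 'tcp_rot': array([-3.127, -0.294, -0.015]), 'wrist_force': array([1.103, 0.392, 0.043]), 'grip_force': np.float64(33.197), 'width': np.float64(0.224)}
[-73.2 235.3  99.4]
```

Emit:
jog_arm --commands '[{"travel": [-12,39,0],"rot": [0,0,0],"claw": 255},{"travel": [-12,39,0],"rot": [0,0,0],"claw": 255},{"travel": [-12,39,0],"rot": [0,0,0],"claw": 255},{"travel": [-12,39,0],"rot": [0,0,0],"claw": 255},{"travel": [-12,39,0],"rot": [0,0,0],"claw": 255}]'

```text
time: 10.75
tool_pos: [0.4746, -0.1149, 0.1289]
tcp_rot: [-3.127, -0.295, 0.001]
wrist_force: [0.9, 0.5, -0.3]
width: 0.224
grip_force: 33.2
```

Emit:
jog_arm --commands '[{"travel": [-13,40,0],"rot": [0,0,0],"claw": 255},{"travel": [0,0,20],"rot": [0,0,0],"claw": 255},{"travel": [0,0,35],"rot": [0,0,0],"claw": 255},{"travel": [0,0,30],"rot": [0,0,0],"claw": 255},{"travel": [0,0,15],"rot": [0,0,0],"claw": 255}]'

```text
time: 11.25
tool_pos: [0.4673, -0.1545, 0.0261]
tcp_rot: [-3.125, -0.293, 0.008]
wrist_force: [0.3, 0.5, -0.4]
width: 0.224
grip_force: 33.2
```

Emit:
jog_arm --commands '[{"travel": [0,0,0],"rot": [0,0,0],"claw": 255},{"travel": [0,0,0],"rot": [0,0,0],"claw": 120},{"travel": [0,0,0],"rot": [0,0,0],"claw": 120},{"travel": [0,0,0],"rot": [0,0,0],"claw": 120},{"travel": [0,0,0],"rot": [0,0,0],"claw": 120}]'

```text
time: 11.75
tool_pos: [0.4713, -0.1556, 0.0308]
tcp_rot: [3.127, 0.294, 0.003]
wrist_force: [0.1, 0.2, -0.3]
width: 0.535
grip_force: 0.0
```

Emit:
jog_arm --commands '[{"travel": [0,0,-20],"rot": [0,0,8.5],"claw": 120},{"travel": [0,0,-40],"rot": [0,0,8.5],"claw": 120},{"travel": [0,0,-40],"rot": [0,0,2],"claw": 120},{"travel": [0,-35,0],"rot": [0,0,0],"claw": 120},{"travel": [0,-40,0],"rot": [0,0,0],"claw": 120}]'

```text
time: 12.25
tool_pos: [0.4833, -0.0817, 0.1328]
tcp_rot: [3.132, -0.231, 0.01]
wrist_force: [0.6, 0.3, 0.6]
width: 0.532
grip_force: 0.0
```

```bash
python3 -c "
from h import *
st();snap('wrist','w3'); lumps('w3',(0,0,560,290));print(totool([.491,.1406,.1]))"
```

```text
{'time': np.float64(12.25), 'q': array([-0.218, -0.006,  2.098, -0.   ,  1.043,  1.5  ]), 'tool_pos': array([ 0.483, -0.082,  0.133]), 'tcp_rot': array([ 3.132, -0.231,  0.01 ]), 'wrist_force': array([0.561, 0.29 , 0.571]), 'grip_force': np.float64(0.0), 'width': np.float64(0.532)}
lump px [358. 277.] area 237.0 xyz [ 0.4158 -0.1408  0.03  ] yaw 27.9 size [0.0129 0.0337]
lump px [198. 277.] area 240.0 xyz [ 0.4362 -0.0035  0.03  ] yaw -42.6 size [0.0338 0.0135]
lump px [332. 275.] area 415.5 xyz [ 0.4212 -0.1183  0.03  ] yaw -8.4 size [0.0152 0.0339]
lump px [225. 275.] area 392.5 xyz [ 0.4349 -0.0268  0.03  ] yaw -8.4 size [0.0144 0.0338]
lump px [ 17. 241.] area 852.5 xyz [0.4913 0.1385 0.03  ] yaw -8.4 size [0.0306 0.0245]
lump px [366. 214.] area 632.0 xyz [ 0.4718 -0.1517  0.03  ] yaw 9.0 size [0.0209 0.0233]
[ -23.1 -215.2   32.4]
```

Emit:
jog_arm --commands '[{"travel": [-5,-40,0],"rot": [0,0,0],"claw": 120},{"travel": [-5,-40,0],"rot": [0,0,0],"claw": 120},{"travel": [-5,-40,0],"rot": [0,0,0],"claw": 120},{"travel": [-5,-40,0],"rot": [0,0,0],"claw": 120},{"travel": [-3,-40,10],"rot": [0,0,0],"claw": 120}]'

```text
time: 12.8
tool_pos: [0.4883, 0.122, 0.1216]
tcp_rot: [-3.132, 0.226, -0.007]
wrist_force: [0.4, -0.1, -0.8]
width: 0.525
grip_force: 0.0
```

Emit:
jog_arm --commands '[{"travel": [0,0,20],"rot": [0,0,0],"claw": 120},{"travel": [0,0,0],"rot": [0,0,0],"claw": 120},{"travel": [0,0,0],"rot": [0,0,0],"claw": 120},{"travel": [0,0,0],"rot": [0,0,0],"claw": 120},{"travel": [0,0,0],"rot": [0,0,0],"claw": 120}]'

```text
time: 13.3
tool_pos: [0.4879, 0.1195, 0.1008]
tcp_rot: [-3.133, 0.228, -0.003]
wrist_force: [0.4, 0.5, -0.2]
width: 0.528
grip_force: 0.0
```

```bash
python3 -c "
from h import *
st();snap('wrist','w4'); lumps('w4',(0,0,560,260));print(totool([.491,.1406,.022]))"
```

```text
{'time': np.float64(13.3), 'q': array([ 0.191,  0.059,  2.098, -0.   ,  0.983,  1.907]), 'tool_pos': array([0.488, 0.119, 0.101]), 'tcp_rot': array([-3.133e+00,  2.280e-01, -3.000e-03]), 'wrist_force': array([ 0.422,  0.548, -0.203]), 'grip_force': np.float64(0.0), 'width': np.float64(0.528)}
lump px [101. 248.] area 534.0 xyz [0.4881 0.2518 0.03  ] yaw -8.3 size [0.0298 0.0167]
lump px [172. 236.] area 613.0 xyz [0.4898 0.1977 0.03  ] yaw -1.0 size [0.0252 0.0235]
lump px [250. 223.] area 789.0 xyz [0.4915 0.1407 0.03  ] yaw -8.3 size [0.0198 0.0225]
[ -0.1 -21.3  78.7]
```

Emit:
jog_arm --commands '[{"travel": [0,-21,10],"rot": [0,0,0],"claw": 120},{"travel": [0,0,30],"rot": [0,0,0],"claw": 120},{"travel": [0,0,30],"rot": [0,0,0],"claw": 120},{"travel": [0,0,8],"rot": [0,0,0],"claw": 120},{"travel": [0,0,0],"rot": [0,0,0],"claw": 120}]'

```text
time: 13.85
tool_pos: [0.4889, 0.1402, 0.0207]
tcp_rot: [3.132, -0.227, -0.005]
wrist_force: [0.9, -0.2, -0.6]
width: 0.529
grip_force: 0.0
```

Emit:
jog_arm --commands '[{"travel": [0,0,0],"rot": [0,0,0],"claw": 255},{"travel": [0,0,0],"rot": [0,0,0],"claw": 255},{"travel": [0,0,0],"rot": [0,0,0],"claw": 255},{"travel": [0,0,0],"rot": [0,0,0],"claw": 255},{"travel": [0,0,0],"rot": [0,0,0],"claw": 255}]'

```text
time: 14.35
tool_pos: [0.4918, 0.1412, 0.0235]
tcp_rot: [-3.133, 0.226, -0.005]
wrist_force: [-0.5, -0.8, 6.2]
width: 0.221
grip_force: 34.6
```

Emit:
jog_arm --commands '[{"travel": [0,0,-15],"rot": [0,0,0],"claw": 255},{"travel": [0,0,-30],"rot": [0,0,0],"claw": 255},{"travel": [0,0,-35],"rot": [0,0,0],"claw": 255},{"travel": [0,0,-30],"rot": [0,0,0],"claw": 255},{"travel": [3,20,0],"rot": [0,0,0],"claw": 255}]'

```text
time: 14.85
tool_pos: [0.4943, 0.1227, 0.1375]
tcp_rot: [-3.13, 0.223, -0.016]
wrist_force: [1.4, 0.7, -0.4]
width: 0.223
grip_force: 33.7
```

Emit:
jog_arm --commands '[{"travel": [4,40,0],"rot": [0,0,0],"claw": 255},{"travel": [4,40,0],"rot": [0,0,0],"claw": 255},{"travel": [4,40,0],"rot": [0,0,0],"claw": 255},{"travel": [4,40,0],"rot": [0,0,0],"claw": 255},{"travel": [4,40,0],"rot": [0,0,0],"claw": 255}]'

```text
time: 15.35
tool_pos: [0.481, -0.0816, 0.1321]
tcp_rot: [3.133, -0.226, 0.001]
wrist_force: [0.4, 0.5, 0.6]
width: 0.225
grip_force: 33.7
```

Emit:
jog_arm --commands '[{"travel": [4,40,0],"rot": [0,0,0],"claw": 255},{"travel": [4,40,0],"rot": [0,0,0],"claw": 255},{"travel": [2,39,0],"rot": [0,0,0],"claw": 255},{"travel": [0,0,0],"rot": [0,0,0],"claw": 255},{"travel": [0,0,20],"rot": [0,0,0],"claw": 255}]'

```text
time: 15.85
tool_pos: [0.4764, -0.2014, 0.1145]
tcp_rot: [3.131, -0.231, 0.01]
wrist_force: [0.8, 0.5, -0.0]
width: 0.221
grip_force: 33.7
```

```bash
python3 -c "
from h import *
st();print(totool([.475,-.200,.034]))"
```

```text
{'time': np.float64(15.85), 'q': array([-0.448,  0.067,  2.06 ,  0.   ,  1.007,  1.269]), 'tool_pos': array([ 0.476, -0.201,  0.115]), 'tcp_rot': array([ 3.131, -0.231,  0.01 ]), 'wrist_force': array([ 0.842,  0.503, -0.002]), 'grip_force': np.float64(33.727), 'width': np.float64(0.221)}
[-2.1 -1.3 80.5]
```

Emit:
jog_arm --commands '[{"travel": [0,0,30],"rot": [0,0,0],"claw": 255},{"travel": [0,0,30],"rot": [0,0,0],"claw": 255},{"travel": [0,0,18],"rot": [0,0,0],"claw": 255},{"travel": [0,0,0],"rot": [0,0,0],"claw": 255},{"travel": [0,0,0],"rot": [0,0,0],"claw": 255}]'

```text
time: 16.35
tool_pos: [0.474, -0.1987, 0.0338]
tcp_rot: [-3.133, 0.226, 0.001]
wrist_force: [0.3, -0.2, -0.3]
width: 0.222
grip_force: 33.7
```

Emit:
jog_arm --commands '[{"travel": [0,0,0],"rot": [0,0,0],"claw": 120},{"travel": [0,0,0],"rot": [0,0,0],"claw": 120},{"travel": [0,0,0],"rot": [0,0,0],"claw": 120},{"travel": [0,0,0],"rot": [0,0,0],"claw": 120},{"travel": [0,0,-20],"rot": [0,0,0],"claw": 120}]'

```text
time: 16.85
tool_pos: [0.4717, -0.1982, 0.0517]
tcp_rot: [-3.131, 0.226, 0.008]
wrist_force: [-0.1, 0.2, -1.0]
width: 0.532
grip_force: 0.0
```

Emit:
jog_arm --commands '[{"travel": [0,0,-40],"rot": [0,0,0],"claw": 120},{"travel": [0,0,-40],"rot": [0,0,0],"claw": 120},{"travel": [-4,-40,0],"rot": [0,0,0],"claw": 120},{"travel": [-4,-40,0],"rot": [0,0,0],"claw": 120},{"travel": [-4,-40,0],"rot": [0,0,0],"claw": 120}]'

```text
time: 17.35
tool_pos: [0.4798, -0.0781, 0.1347]
tcp_rot: [3.133, -0.229, 0.003]
wrist_force: [0.6, -0.3, 0.4]
width: 0.53
grip_force: 0.0
```

Emit:
jog_arm --commands '[{"travel": [-4,-40,0],"rot": [0,0,0],"claw": 120},{"travel": [-4,-40,0],"rot": [0,0,0],"claw": 120},{"travel": [-4,-40,0],"rot": [0,0,0],"claw": 120},{"travel": [-4,-40,0],"rot": [0,0,0],"claw": 120},{"travel": [-4,-40,0],"rot": [0,0,0],"claw": 120}]'

```text
time: 17.85
tool_pos: [0.4883, 0.1236, 0.1341]
tcp_rot: [-3.133, 0.226, -0.001]
wrist_force: [0.3, 0.2, -0.2]
width: 0.525
grip_force: 0.0
```

Emit:
jog_arm --commands '[{"travel": [-4,-40,0],"rot": [0,0,0],"claw": 120},{"travel": [-4,-30,10],"rot": [0,0,0],"claw": 120},{"travel": [0,0,20],"rot": [0,0,0],"claw": 120},{"travel": [0,0,0],"rot": [0,0,0],"claw": 120},{"travel": [0,0,0],"rot": [0,0,0],"claw": 120}]'

```text
time: 18.35
tool_pos: [0.4899, 0.1921, 0.1034]
tcp_rot: [3.133, -0.226, -0.002]
wrist_force: [-0.1, -0.2, -0.2]
width: 0.528
grip_force: 0.0
```

```bash
python3 -c "
from h import *
st();snap('wrist','w5'); lumps('w5',(0,0,560,260));print(totool([.4898,.1995,.022]))"
```

```text
{'time': np.float64(18.35), 'q': array([ 0.326,  0.102,  2.045, -0.   ,  0.995,  2.041]), 'tool_pos': array([0.49 , 0.192, 0.103]), 'tcp_rot': array([ 3.133e+00, -2.260e-01, -2.000e-03]), 'wrist_force': array([-0.134, -0.166, -0.161]), 'grip_force': np.float64(0.0), 'width': np.float64(0.528)}
lump px [197. 241.] area 609.0 xyz [0.484  0.2543 0.03  ] yaw -2.3 size [0.0238 0.0238]
lump px [268. 224.] area 761.0 xyz [0.4901 0.2005 0.03  ] yaw -3.3 size [0.0197 0.0231]
[-1.9 -7.3 82.1]
```

Emit:
jog_arm --commands '[{"travel": [0,-8,11],"rot": [0,0,0],"claw": 120},{"travel": [0,0,30],"rot": [0,0,0],"claw": 120},{"travel": [0,0,30],"rot": [0,0,0],"claw": 120},{"travel": [0,0,9],"rot": [0,0,0],"claw": 120},{"travel": [0,0,0],"rot": [0,0,0],"claw": 120}]'

```text
time: 18.9
tool_pos: [0.4903, 0.1996, 0.0221]
tcp_rot: [3.132, -0.227, -0.005]
wrist_force: [-0.7, -0.0, 0.0]
width: 0.534
grip_force: 0.0
```

Emit:
jog_arm --commands '[{"travel": [0,0,0],"rot": [0,0,0],"claw": 255},{"travel": [0,0,0],"rot": [0,0,0],"claw": 255},{"travel": [0,0,0],"rot": [0,0,0],"claw": 255},{"travel": [0,0,0],"rot": [0,0,0],"claw": 255},{"travel": [0,0,0],"rot": [0,0,0],"claw": 255}]'

```text
time: 19.4
tool_pos: [0.4933, 0.2008, 0.0254]
tcp_rot: [-3.132, 0.226, -0.005]
wrist_force: [1.1, -0.4, 6.3]
width: 0.226
grip_force: 33.8
```

Emit:
jog_arm --commands '[{"travel": [0,0,-15],"rot": [0,0,0],"claw": 255},{"travel": [0,0,-30],"rot": [0,0,0],"claw": 255},{"travel": [0,0,-35],"rot": [0,0,0],"claw": 255},{"travel": [0,0,-30],"rot": [0,0,0],"claw": 255},{"travel": [1,37,0],"rot": [0,0,0],"claw": 255}]'

```text
time: 19.9
tool_pos: [0.492, 0.167, 0.1405]
tcp_rot: [-3.128, 0.22, -0.018]
wrist_force: [1.6, -0.5, -0.2]
width: 0.224
grip_force: 33.1
```

Emit:
jog_arm --commands '[{"travel": [1,40,0],"rot": [0,0,0],"claw": 255},{"travel": [1,40,0],"rot": [0,0,0],"claw": 255},{"travel": [1,40,0],"rot": [0,0,0],"claw": 255},{"travel": [1,40,0],"rot": [0,0,0],"claw": 255},{"travel": [1,40,0],"rot": [0,0,0],"claw": 255}]'

```text
time: 20.4
tool_pos: [0.463, -0.0365, 0.1346]
tcp_rot: [-3.133, 0.226, -0.001]
wrist_force: [0.8, 0.2, 0.1]
width: 0.219
grip_force: 33.1
```

Emit:
jog_arm --commands '[{"travel": [1,40,0],"rot": [0,0,0],"claw": 255},{"travel": [1,40,0],"rot": [0,0,0],"claw": 255},{"travel": [1,40,0],"rot": [0,0,0],"claw": 255},{"travel": [0,0,0],"rot": [0,0,0],"claw": 255},{"travel": [0,0,0],"rot": [0,0,0],"claw": 255}]'

```text
time: 20.9
tool_pos: [0.449, -0.1548, 0.1343]
tcp_rot: [-3.133, 0.231, -0.0]
wrist_force: [-0.2, -0.3, -0.3]
width: 0.221
grip_force: 33.1
```

```bash
python3 -c "
from h import *
st();print(totool([.445,-.154,.037]))"
```

```text
{'time': np.float64(20.9), 'q': array([-3.850e-01, -3.300e-02,  2.122e+00,  1.000e-03,  1.053e+00,
        1.333e+00]), 'tool_pos': array([ 0.449, -0.155,  0.134]), 'tcp_rot': array([-3.133,  0.231, -0.   ]), 'wrist_force': array([-0.249, -0.313, -0.315]), 'grip_force': np.float64(33.053), 'width': np.float64(0.221)}
[-4.1 -0.2 97.3]
```

Emit:
jog_arm --commands '[{"travel": [-4,0,22],"rot": [0,0,0],"claw": 255},{"travel": [0,0,35],"rot": [0,0,0],"claw": 255},{"travel": [0,0,25],"rot": [0,0,0],"claw": 255},{"travel": [0,0,15],"rot": [0,0,0],"claw": 255},{"travel": [0,0,0],"rot": [0,0,0],"claw": 255}]'

```text
time: 21.4
tool_pos: [0.443, -0.1512, 0.0344]
tcp_rot: [-3.131, 0.223, 0.009]
wrist_force: [-0.3, -1.0, 0.3]
width: 0.217
grip_force: 33.0
```

Emit:
jog_arm --commands '[{"travel": [0,0,0],"rot": [0,0,0],"claw": 120},{"travel": [0,0,0],"rot": [0,0,0],"claw": 120},{"travel": [0,0,0],"rot": [0,0,0],"claw": 120},{"travel": [0,0,0],"rot": [0,0,0],"claw": 120},{"travel": [0,0,-20],"rot": [0,0,0],"claw": 120}]'

```text
time: 21.9
tool_pos: [0.4432, -0.1529, 0.0551]
tcp_rot: [-3.132, 0.226, 0.007]
wrist_force: [-0.1, -0.0, -0.1]
width: 0.53
grip_force: 0.0
```

Emit:
jog_arm --commands '[{"travel": [0,0,-40],"rot": [0,0,0],"claw": 120},{"travel": [0,0,-40],"rot": [0,0,0],"claw": 120},{"travel": [-2,-40,0],"rot": [0,0,-8],"claw": 120},{"travel": [-8,-40,0],"rot": [0,0,0],"claw": 120},{"travel": [-8,-40,0],"rot": [0,0,0],"claw": 120}]'

```text
time: 22.4
tool_pos: [0.434, -0.033, 0.138]
tcp_rot: [3.141, -0.01, 0.004]
wrist_force: [1.0, 0.9, -0.2]
width: 0.527
grip_force: 0.0
```

Emit:
jog_arm --commands '[{"travel": [4,-40,0],"rot": [0,0,0],"claw": 120},{"travel": [4,-40,0],"rot": [0,0,0],"claw": 120},{"travel": [4,-40,0],"rot": [0,0,0],"claw": 120},{"travel": [4,-40,0],"rot": [0,0,0],"claw": 120},{"travel": [4,-40,0],"rot": [0,0,0],"claw": 120}]'

```text
time: 22.9
tool_pos: [0.4546, 0.1678, 0.1374]
tcp_rot: [-3.141, 0.007, -0.002]
wrist_force: [0.4, -0.4, -1.3]
width: 0.529
grip_force: 0.0
```

Emit:
jog_arm --commands '[{"travel": [4,-40,0],"rot": [0,0,0],"claw": 120},{"travel": [4,-40,10],"rot": [0,0,0],"claw": 120},{"travel": [0,0,20],"rot": [0,0,0],"claw": 120},{"travel": [0,0,0],"rot": [0,0,0],"claw": 120},{"travel": [0,0,0],"rot": [0,0,0],"claw": 120}]'

```text
time: 23.4
tool_pos: [0.4621, 0.2456, 0.1065]
tcp_rot: [3.141, -0.007, -0.002]
wrist_force: [0.1, -0.3, 0.4]
width: 0.53
grip_force: 0.0
```

```bash
python3 -c "
from h import *
st();snap('wrist','w6'); lumps('w6',(0,0,560,260));print(totool([.484,.255,.023]))"
```

```text
{'time': np.float64(23.4), 'q': array([ 0.441,  0.093,  2.049, -0.   ,  1.001,  2.017]), 'tool_pos': array([0.462, 0.246, 0.106]), 'tcp_rot': array([ 3.141e+00, -7.000e-03, -2.000e-03]), 'wrist_force': array([ 0.115, -0.345,  0.444]), 'grip_force': np.float64(0.0), 'width': np.float64(0.53)}
lump px [264. 192.] area 758.0 xyz [0.484  0.2563 0.03  ] yaw -0.3 size [0.019  0.0219]
[21.2 -9.5 84.2]
```

Emit:
jog_arm --commands '[{"travel": [21,-11,12],"rot": [0,0,0],"claw": 120},{"travel": [0,0,31],"rot": [0,0,0],"claw": 120},{"travel": [0,0,31],"rot": [0,0,0],"claw": 120},{"travel": [0,0,9],"rot": [0,0,0],"claw": 120},{"travel": [0,0,0],"rot": [0,0,0],"claw": 120}]'

```text
time: 23.95
tool_pos: [0.4829, 0.2557, 0.023]
tcp_rot: [3.14, -0.009, -0.004]
wrist_force: [-0.6, -0.7, 0.6]
width: 0.527
grip_force: 0.0
```

Emit:
jog_arm --commands '[{"travel": [0,0,0],"rot": [0,0,0],"claw": 255},{"travel": [0,0,0],"rot": [0,0,0],"claw": 255},{"travel": [0,0,0],"rot": [0,0,0],"claw": 255},{"travel": [0,0,0],"rot": [0,0,0],"claw": 255},{"travel": [0,0,0],"rot": [0,0,0],"claw": 255}]'

```text
time: 24.45
tool_pos: [0.4855, 0.2577, 0.0259]
tcp_rot: [-3.14, 0.007, -0.006]
wrist_force: [-0.1, -2.6, 5.8]
width: 0.222
grip_force: 34.2
```

Emit:
jog_arm --commands '[{"travel": [0,0,-15],"rot": [0,0,0],"claw": 255},{"travel": [0,0,-30],"rot": [0,0,0],"claw": 255},{"travel": [0,0,-35],"rot": [0,0,0],"claw": 255},{"travel": [0,0,-30],"rot": [0,0,0],"claw": 255},{"travel": [-3,20,0],"rot": [0,0,0],"claw": 255}]'

```text
time: 24.95
tool_pos: [0.485, 0.2402, 0.1408]
tcp_rot: [-3.136, 0.004, -0.017]
wrist_force: [1.1, -0.6, -0.3]
width: 0.223
grip_force: 33.4
```

Emit:
jog_arm --commands '[{"travel": [-3,40,0],"rot": [0,0,0],"claw": 255},{"travel": [-3,40,0],"rot": [0,0,0],"claw": 255},{"travel": [-3,40,0],"rot": [0,0,0],"claw": 255},{"travel": [-3,40,0],"rot": [0,0,0],"claw": 255},{"travel": [-3,40,0],"rot": [0,0,0],"claw": 255}]'

```text
time: 25.45
tool_pos: [0.4645, 0.0358, 0.1349]
tcp_rot: [-3.141, 0.006, -0.002]
wrist_force: [0.5, -0.4, 0.1]
width: 0.223
grip_force: 33.4
```

Emit:
jog_arm --commands '[{"travel": [-3,40,0],"rot": [0,0,0],"claw": 255},{"travel": [-3,40,0],"rot": [0,0,0],"claw": 255},{"travel": [-3,40,0],"rot": [0,0,0],"claw": 255},{"travel": [-3,40,0],"rot": [0,0,0],"claw": 255},{"travel": [-3,40,0],"rot": [0,0,0],"claw": 255}]'

```text
time: 25.95
tool_pos: [0.4487, -0.1644, 0.135]
tcp_rot: [3.141, -0.007, 0.003]
wrist_force: [0.0, -0.2, 0.3]
width: 0.224
grip_force: 33.4
```

Emit:
jog_arm --commands '[{"travel": [-4,40,0],"rot": [0,0,0],"claw": 255},{"travel": [0,0,0],"rot": [0,0,0],"claw": 255},{"travel": [0,0,0],"rot": [0,0,0],"claw": 255},{"travel": [0,0,0],"rot": [0,0,0],"claw": 255},{"travel": [0,0,0],"rot": [0,0,0],"claw": 255}]'

```text
time: 26.45
tool_pos: [0.4447, -0.2015, 0.1338]
tcp_rot: [-3.141, 0.005, -0.0]
wrist_force: [-0.2, 0.3, 0.4]
width: 0.223
grip_force: 33.4
```

```bash
python3 -c "
from h import *
st();print(totool([.447,-.205,.037]))"
```

```text
{'time': np.float64(26.45), 'q': array([-0.477, -0.006,  2.096,  0.   ,  1.052,  1.097]), 'tool_pos': array([ 0.445, -0.202,  0.134]), 'tcp_rot': array([-3.141,  0.005, -0.   ]), 'wrist_force': array([-0.188,  0.332,  0.409]), 'grip_force': np.float64(33.422), 'width': np.float64(0.223)}
[ 2.3  3.5 96.8]
```

Emit:
jog_arm --commands '[{"travel": [2,3,22],"rot": [0,0,0],"claw": 255},{"travel": [0,0,35],"rot": [0,0,0],"claw": 255},{"travel": [0,0,25],"rot": [0,0,0],"claw": 255},{"travel": [0,0,14],"rot": [0,0,0],"claw": 255},{"travel": [0,0,0],"rot": [0,0,0],"claw": 255}]'

```text
time: 26.95
tool_pos: [0.445, -0.204, 0.0356]
tcp_rot: [-3.139, 0.005, 0.007]
wrist_force: [-1.0, -0.2, -0.5]
width: 0.222
grip_force: 33.4
```

Emit:
jog_arm --commands '[{"travel": [0,0,0],"rot": [0,0,0],"claw": 120},{"travel": [0,0,0],"rot": [0,0,0],"claw": 120},{"travel": [0,0,0],"rot": [0,0,0],"claw": 120},{"travel": [0,0,0],"rot": [0,0,0],"claw": 120},{"travel": [0,0,-20],"rot": [0,0,0],"claw": 120}]'

```text
time: 27.45
tool_pos: [0.4446, -0.2049, 0.0561]
tcp_rot: [-3.139, 0.007, 0.007]
wrist_force: [0.0, -0.9, 0.1]
width: 0.528
grip_force: 0.0
```

Emit:
jog_arm --commands '[{"travel": [0,0,-40],"rot": [0,0,0],"claw": 120},{"travel": [0,0,-50],"rot": [0,0,0],"claw": 120},{"travel": [0,0,-50],"rot": [0,0,0],"claw": 120},{"travel": [0,0,-50],"rot": [0,0,0],"claw": 120},{"travel": [35,-35,0],"rot": [0,0,0],"claw": 120}]'

```text
time: 27.95
tool_pos: [0.4846, -0.1761, 0.258]
tcp_rot: [3.133, -0.017, 0.023]
wrist_force: [2.0, -0.4, 0.8]
width: 0.531
grip_force: 0.0
```

Emit:
jog_arm --commands '[{"travel": [35,-35,0],"rot": [0,0,0],"claw": 120},{"travel": [35,-35,0],"rot": [0,0,0],"claw": 120},{"travel": [35,-35,0],"rot": [0,0,0],"claw": 120},{"travel": [20,-15,0],"rot": [0,0,0],"claw": 120},{"travel": [0,0,0],"rot": [0,0,0],"claw": 120}]'

```text
time: 28.45
tool_pos: [0.6096, -0.0491, 0.2478]
tcp_rot: [-3.141, 0.002, -0.002]
wrist_force: [0.1, -0.4, -0.2]
width: 0.528
grip_force: 0.0
```

```bash
python3 -c "
from h import *
st();snap('wrist','w7',None,1.4);snap('top','top2',(270,180,410,290),5.5);print(proj('w7',[.66,-.0485,.155]))"
```

```text
{'time': np.float64(28.45), 'q': array([-1.220e-01,  1.340e-01,  1.727e+00,  1.000e-03,  1.279e+00,
        1.450e+00]), 'tool_pos': array([ 0.61 , -0.049,  0.248]), 'tcp_rot': array([-3.141e+00,  2.000e-03, -2.000e-03]), 'wrist_force': array([ 0.126, -0.396, -0.223]), 'grip_force': np.float64(0.0), 'width': np.float64(0.528)}
[278.71092825 149.93499647]
```

View pics/w7.png

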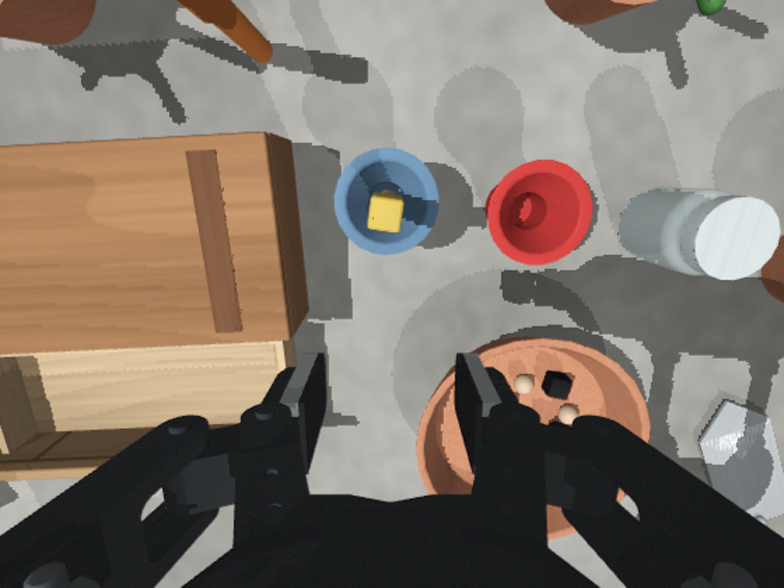

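View pics/top2.png

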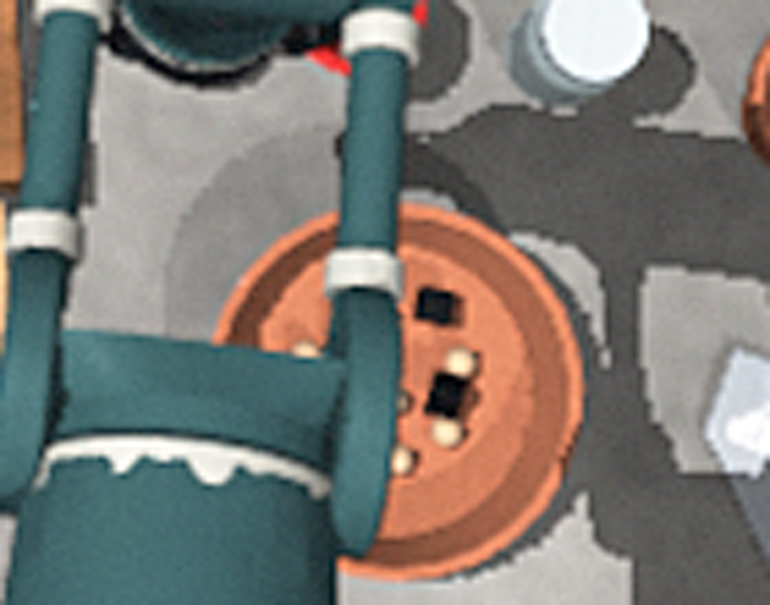

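The stick's yellow top is at wrist (386,212), turned about -8°. I'll compute where to grasp it.

```bash
python3 -c "
from h import *
im=np.load('pics/w7.npz')['color'].astype(int)
m=((im[...,2]>150)&(im[...,1]>120)&(im[...,0]<130)).astype(np.uint8); k=np.zeros_like(m);k[125:175,250:300]=m[125:175,250:300]
c=max(cv2.findContours(k,cv2.RETR_EXTERNAL,cv2.CHAIN_APPROX_NONE)[0],key=cv2.contourArea);r=cv2.minAreaRect(c);print(r)
p=pix('w7',*r[0],.155);b=cv2.boxPoints(r);B=[pix('w7',*q,.155) for q in b];print(p,np.round(B,4));e=B[1]-B[0];print(np.degrees(np.arctan2(e[1],e[0])),np.linalg.norm(e),np.linalg.norm(B[2]-B[1]))
print('stand',pix('w7',387/1.4,201/1.4,.075))
print(totool([p[0],p[1],.111]))"
```

```text
((274.75, 152.75), (23.47594451904297, 23.617366790771484), 8.13010311126709)
[ 0.65794766 -0.04555571  0.155     ] [[ 0.6506 -0.0356  0.155 ]
 [ 0.6676 -0.0383  0.155 ]
 [ 0.6652 -0.0554  0.155 ]
 [ 0.6481 -0.053   0.155 ]]
-9.069591056909386 0.017284907837695526 0.01725433039535658
stand [ 0.66021591 -0.04622897  0.075     ]
[ 50.8  -6.1 136.6]
```

Emit:
jog_arm --commands '[{"travel": [20,0,0],"rot": [0,0,0],"claw": 100},{"travel": [20,0,0],"rot": [0,0,0],"claw": 100},{"travel": [10,-3,0],"rot": [0,0,0],"claw": 100},{"travel": [0,0,40],"rot": [0,0,8.5],"claw": 100},{"travel": [0,0,0],"rot": [0,0,0],"claw": 100}]'

```text
time: 29.05
tool_pos: [0.6531, -0.0492, 0.2022]
tcp_rot: [-3.132, 0.243, 0.016]
wrist_force: [-1.8, 0.1, -1.5]
width: 0.611
grip_force: 0.0
```

Emit:
jog_arm --commands '[{"travel": [0,0,0],"rot": [0,0,0],"claw": 100},{"travel": [0,0,0],"rot": [0,0,0],"claw": 100},{"travel": [0,0,0],"rot": [0,0,0],"claw": 100},{"travel": [0,0,0],"rot": [0,0,0],"claw": 100},{"travel": [0,0,0],"rot": [0,0,0],"claw": 100}]'

```text
time: 29.55
tool_pos: [0.6578, -0.0489, 0.2088]
tcp_rot: [3.132, -0.239, 0.003]
wrist_force: [0.1, -0.1, -0.7]
width: 0.606
grip_force: 0.0
```

```bash
python3 -c "
from h import *
s=st();st();print(Rn.from_rotvec(s['tcp_rot']).as_matrix().round(3));print(totool([.6585,-.046,.111]))"
```

```text
{'time': np.float64(29.55), 'q': array([-0.112,  0.248,  1.665, -0.   ,  1.226,  1.611]), 'tool_pos': array([ 0.658, -0.049,  0.209]), 'tcp_rot': array([ 3.132e+00, -2.390e-01,  3.000e-03]), 'wrist_force': array([ 0.119, -0.073, -0.676]), 'grip_force': np.float64(0.0), 'width': np.float64(0.606)}
{'time': np.float64(29.55), 'q': array([-0.112,  0.248,  1.665, -0.   ,  1.226,  1.611]), 'tool_pos': array([ 0.658, -0.049,  0.209]), 'tcp_rot': array([ 3.132e+00, -2.390e-01,  3.000e-03]), 'wrist_force': array([ 0.119, -0.073, -0.676]), 'grip_force': np.float64(0.0), 'width': np.float64(0.606)}
[[ 0.988 -0.152  0.002]
 [-0.152 -0.988 -0.   ]
 [ 0.002 -0.    -1.   ]]
[ 0.1 -2.9 97.8]
```

Emit:
jog_arm --commands '[{"travel": [0,-3,18],"rot": [0,0,0],"claw": 100},{"travel": [0,0,30],"rot": [0,0,0],"claw": 100},{"travel": [0,0,30],"rot": [0,0,0],"claw": 100},{"travel": [0,0,20],"rot": [0,0,0],"claw": 100},{"travel": [0,0,0],"rot": [0,0,0],"claw": 100}]'

```text
time: 30.05
tool_pos: [0.6548, -0.0455, 0.1057]
tcp_rot: [-3.132, 0.239, 0.012]
wrist_force: [0.5, -0.1, -0.2]
width: 0.606
grip_force: 0.0
```

Emit:
jog_arm --commands '[{"travel": [0,0,0],"rot": [0,0,0],"claw": 100},{"travel": [0,0,0],"rot": [0,0,0],"claw": 255},{"travel": [0,0,0],"rot": [0,0,0],"claw": 255},{"travel": [0,0,0],"rot": [0,0,0],"claw": 255},{"travel": [0,0,0],"rot": [0,0,0],"claw": 255}]' --force 70

```text
time: 30.55
tool_pos: [0.6593, -0.0461, 0.1119]
tcp_rot: [3.132, -0.24, 0.006]
wrist_force: [-0.3, 0.7, 5.7]
width: 0.203
grip_force: 68.7
```

Emit:
jog_arm --commands '[{"travel": [0,0,0],"rot": [0,0,0],"claw": 255},{"travel": [0,0,0],"rot": [0,0,0],"claw": 255},{"travel": [0,0,0],"rot": [0,0,0],"claw": 255},{"travel": [0,0,0],"rot": [0,0,0],"claw": 255},{"travel": [0,0,0],"rot": [0,0,0],"claw": 255}]'

```text
time: 31.05
tool_pos: [0.6593, -0.0461, 0.1119]
tcp_rot: [3.132, -0.24, 0.006]
wrist_force: [-0.6, -0.3, 6.5]
width: 0.2
grip_force: 68.7
```

```bash
python3 -c "
from h import *
st()"
```

```text
{'time': np.float64(31.05), 'q': array([-0.107,  0.329,  1.751, -0.   ,  1.059,  1.616]), 'tool_pos': array([ 0.659, -0.046,  0.112]), 'tcp_rot': array([ 3.132, -0.24 ,  0.006]), 'wrist_force': array([-0.631, -0.265,  6.549]), 'grip_force': np.float64(68.671), 'width': np.float64(0.2)}
```

Emit:
jog_arm --commands '[{"travel": [0,0,-10],"rot": [0,0,0],"claw": 255},{"travel": [0,0,-20],"rot": [0,0,0],"claw": 255},{"travel": [0,0,-30],"rot": [0,0,0],"claw": 255},{"travel": [0,0,-30],"rot": [0,0,0],"claw": 255},{"travel": [0,0,-15],"rot": [0,0,0],"claw": 255}]'

```text
time: 31.55
tool_pos: [0.6591, -0.0459, 0.2182]
tcp_rot: [-3.132, 0.24, -0.007]
wrist_force: [0.8, -0.3, -0.2]
width: 0.197
grip_force: 68.4
```

Emit:
jog_arm --commands '[{"travel": [-27,21,0],"rot": [0,0,0],"claw": 255},{"travel": [-27,21,0],"rot": [0,0,0],"claw": 255},{"travel": [-27,21,0],"rot": [0,0,0],"claw": 255},{"travel": [-27,21,0],"rot": [0,0,0],"claw": 255},{"travel": [-27,21,0],"rot": [0,0,0],"claw": 255}]'

```text
time: 32.05
tool_pos: [0.5066, -0.1293, 0.214]
tcp_rot: [-3.132, 0.239, 0.002]
wrist_force: [-0.0, -0.3, -1.0]
width: 0.198
grip_force: 68.5
```

Emit:
jog_arm --commands '[{"travel": [-27,21,0],"rot": [0,0,0],"claw": 255},{"travel": [-27,21,0],"rot": [0,0,0],"claw": 255},{"travel": [-20,15,0],"rot": [0,0,0],"claw": 255},{"travel": [0,0,0],"rot": [0,0,0],"claw": 255},{"travel": [0,0,0],"rot": [0,0,0],"claw": 255}]'

```text
time: 32.55
tool_pos: [0.4263, -0.1741, 0.2146]
tcp_rot: [-3.132, 0.242, -0.001]
wrist_force: [-0.8, 1.0, -0.2]
width: 0.199
grip_force: 68.4
```

```bash
python3 -c "
from h import *
st();snap('side','s3',(250,100,410,260),4.5);snap('wrist','w8')
im=np.load('pics/s3.npz')['color'][150:250,270:390];w=np.load('pics/w8.npz')['color']
a=cv2.resize(im,None,fx=3.6,fy=3.6,interpolation=cv2.INTER_CUBIC); b=cv2.resize(w,(480,360))
cv2.imwrite('pics/c8.png',np.vstack([cv2.copyMakeBorder(a[:,:],0,0,0,48,cv2.BORDER_CONSTANT),b[:240]]))"
```

```text
{'time': np.float64(32.55), 'q': array([-4.420e-01, -1.400e-01,  2.062e+00,  1.000e-03,  1.219e+00,
        1.283e+00]), 'tool_pos': array([ 0.426, -0.174,  0.215]), 'tcp_rot': array([-3.132e+00,  2.420e-01, -1.000e-03]), 'wrist_force': array([-0.835,  1.003, -0.236]), 'grip_force': np.float64(68.441), 'width': np.float64(0.199)}
```

View pics/c8.png

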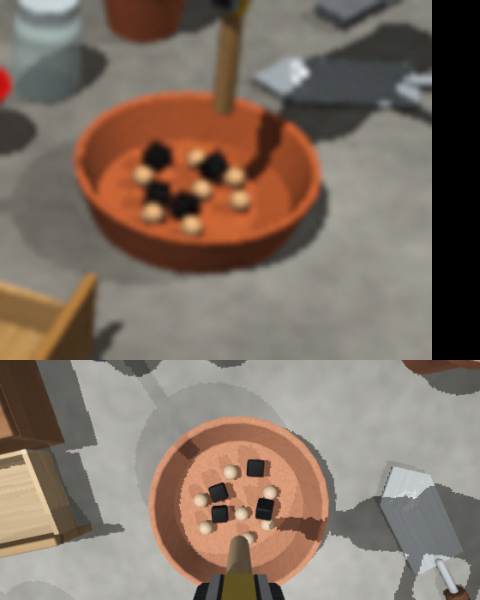

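All four lumps lie flat in the saucer, with a bead near the near-side start, just behind the foot at (248,538). I'll lower the stick outside that bead on the near side, then move inward to 4 cm.

```bash
python3 -c "
from h import *
k=560/480
for n,u,v,z in [('near bead',248,178,.019),('bead4',243,154,.019),('bead5',206,167,.019),('bead6',267,164,.019),('rimL',149,145,.05),('rimR',329,145,.05),('rimTop',238,57,.05)]: print(n,np.round(pix('w8',u*k,v*k,z),4))
print('foot side', np.round(pix('s3',223/3.6+270,108/3.6+150,.112),4))
s=st();R=Rn.from_rotvec(s['tcp_rot']).as_matrix();print(totool([.379,-.1776,.1165]))
c=lambda a:np.array([-np.cos(a),-np.sin(a),0])*.04
for i in range(8):
  print([list(np.round((R.T@(c((i*5+j+1)*np.pi/20)-c((i*5+j)*np.pi/20))*1000)[:2],1)) for j in range(5)])"
```

```text
near bead [ 0.4043 -0.1818  0.019 ]
bead4 [ 0.4366 -0.1801  0.019 ]
bead5 [ 0.4271 -0.1303  0.019 ]
bead6 [ 0.419  -0.2087  0.019 ]
rimL [ 0.4686 -0.0754  0.05  ]
rimR [ 0.4371 -0.2794  0.05  ]
rimTop [ 0.5446 -0.1905  0.05  ]
foot side [ 0.4244 -0.1743  0.112 ]
{'time': np.float64(32.65), 'q': array([-0.441, -0.138,  2.061,  0.   ,  1.219,  1.283]), 'tool_pos': array([ 0.427, -0.174,  0.215]), 'tcp_rot': array([-3.132e+00,  2.400e-01, -1.000e-03]), 'wrist_force': array([ 0.333, -0.632, -0.669]), 'grip_force': np.float64(68.441), 'width': np.float64(0.198)}
[-47.1  11.1  98.2]
[[np.float64(1.4), np.float64(6.1)], [np.float64(2.4), np.float64(5.8)], [np.float64(3.3), np.float64(5.4)], [np.float64(4.1), np.float64(4.8)], [np.float64(4.8), np.float64(4.1)]]
[[np.float64(5.3), np.float64(3.3)], [np.float64(5.8), np.float64(2.4)], [np.float64(6.1), np.float64(1.5)], [np.float64(6.3), np.float64(0.5)], [np.float64(6.3), np.float64(-0.5)]]
[[np.float64(6.1), np.float64(-1.4)], [np.float64(5.8), np.float64(-2.4)], [np.float64(5.4), np.float64(-3.3)], [np.float64(4.8), np.float64(-4.1)], [np.
[... 271 characters left out ...]
-2.4), np.float64(-5.8)], [np.float64(-3.3), np.float64(-5.4)], [np.float64(-4.1), np.float64(-4.8)], [np.float64(-4.8), np.float64(-4.1)]]
[[np.float64(-5.3), np.float64(-3.3)], [np.float64(-5.8), np.float64(-2.4)], [np.float64(-6.1), np.float64(-1.5)], [np.float64(-6.3), np.float64(-0.5)], [np.float64(-6.3), np.float64(0.5)]]
[[np.float64(-6.1), np.float64(1.4)], [np.float64(-5.8), np.float64(2.4)], [np.float64(-5.4), np.float64(3.3)], [np.float64(-4.8), np.float64(4.1)], [np.float64(-4.1), np.float64(4.8)]]
[[np.float64(-3.3), np.float64(5.3)], [np.float64(-2.4), np.float64(5.8)], [np.float64(-1.5), np.float64(6.1)], [np.float64(-0.5), np.float64(6.3)], [np.float64(0.5), np.float64(6.3)]]
```

Emit:
jog_arm --commands '[{"travel": [-24,6,0],"rot": [0,0,0],"claw": 255},{"travel": [-23,5,0],"rot": [0,0,0],"claw": 255},{"travel": [0,0,0],"rot": [0,0,0],"claw": 255},{"travel": [0,0,20],"rot": [0,0,0],"claw": 255},{"travel": [0,0,20],"rot": [0,0,0],"claw": 255}]'

```text
time: 33.15
tool_pos: [0.3805, -0.178, 0.1753]
tcp_rot: [3.132, -0.239, 0.005]
wrist_force: [0.4, 1.0, -1.3]
width: 0.206
grip_force: 68.5
```

Emit:
jog_arm --commands '[{"travel": [0,0,20],"rot": [0,0,0],"claw": 255},{"travel": [0,0,15],"rot": [0,0,0],"claw": 255},{"travel": [0,0,10],"rot": [0,0,0],"claw": 255},{"travel": [0,0,5],"rot": [0,0,0],"claw": 255},{"travel": [0,0,0],"rot": [0,0,0],"claw": 255}]'

```text
time: 33.65
tool_pos: [0.3787, -0.1775, 0.1242]
tcp_rot: [-3.132, 0.239, 0.001]
wrist_force: [-0.6, 0.4, -0.3]
width: 0.201
grip_force: 68.5
```

```bash
python3 -c "
from h import *
s=st();print(totool([.379,-.1776,.1155]),totool([.4024,-.1776,.1155]))"
```

```text
{'time': np.float64(33.65), 'q': array([-0.498, -0.138,  2.238,  0.   ,  1.043,  1.225]), 'tool_pos': array([ 0.379, -0.177,  0.124]), 'tcp_rot': array([-3.132e+00,  2.390e-01,  1.000e-03]), 'wrist_force': array([-0.555,  0.384, -0.311]), 'grip_force': np.float64(68.477), 'width': np.float64(0.201)}
[0.3 0.1 8.7] [23.5 -3.5  8.7]
```

Emit:
jog_arm --commands '[{"travel": [0,0,5],"rot": [0,0,0],"claw": 255},{"travel": [0,0,4],"rot": [0,0,0],"claw": 255},{"travel": [0,0,0],"rot": [0,0,0],"claw": 255},{"travel": [6,-1,0],"rot": [0,0,0],"claw": 255},{"travel": [6,-1,0],"rot": [0,0,0],"claw": 255}]'

```text
time: 34.15
tool_pos: [0.3913, -0.1779, 0.116]
tcp_rot: [3.132, -0.241, 0.001]
wrist_force: [0.4, -0.7, -1.1]
width: 0.198
grip_force: 68.5
```

Emit:
jog_arm --commands '[{"travel": [6,-1,0],"rot": [0,0,0],"claw": 255},{"travel": [5.5,-0.5,0],"rot": [0,0,0],"claw": 255},{"travel": [0,0,0],"rot": [0,0,0],"claw": 255},{"travel": [0,0,0],"rot": [0,0,0],"claw": 255},{"travel": [0,0,0],"rot": [0,0,0],"claw": 255}]'

```text
time: 34.65
tool_pos: [0.402, -0.1778, 0.1155]
tcp_rot: [-3.132, 0.24, 0.001]
wrist_force: [-1.0, 0.3, -1.3]
width: 0.205
grip_force: 68.5
```

Emit:
jog_arm --commands '[{"travel": [1.4,6.1,0],"rot": [0,0,0],"claw": 255},{"travel": [2.4,5.8,0],"rot": [0,0,0],"claw": 255},{"travel": [3.3,5.4,0],"rot": [0,0,0],"claw": 255},{"travel": [4.1,4.8,0],"rot": [0,0,0],"claw": 255},{"travel": [4.8,4.1,0],"rot": [0,0,0],"claw": 255}]'

```text
time: 35.15
tool_pos: [0.4143, -0.2069, 0.1157]
tcp_rot: [-3.132, 0.241, -0.0]
wrist_force: [0.1, 0.3, -0.9]
width: 0.203
grip_force: 68.5
```

Emit:
jog_arm --commands '[{"travel": [5.3,3.3,0],"rot": [0,0,0],"claw": 255},{"travel": [5.8,2.4,0],"rot": [0,0,0],"claw": 255},{"travel": [6.1,1.5,0],"rot": [0,0,0],"claw": 255},{"travel": [6.3,0.5,0],"rot": [0,0,0],"claw": 255},{"travel": [6.3,-0.5,0],"rot": [0,0,0],"claw": 255}]'

```text
time: 35.65
tool_pos: [0.443, -0.2179, 0.1156]
tcp_rot: [-3.132, 0.24, 0.0]
wrist_force: [-0.3, -0.3, -0.6]
width: 0.203
grip_force: 68.5
```

Emit:
jog_arm --commands '[{"travel": [6.1,-1.4,0],"rot": [0,0,0],"claw": 255},{"travel": [5.8,-2.4,0],"rot": [0,0,0],"claw": 255},{"travel": [5.4,-3.3,0],"rot": [0,0,0],"claw": 255},{"travel": [4.8,-4.1,0],"rot": [0,0,0],"claw": 255},{"travel": [4.1,-4.8,0],"rot": [0,0,0],"claw": 255}]'

```text
time: 36.15
tool_pos: [0.4712, -0.2057, 0.1157]
tcp_rot: [-3.132, 0.24, -0.0]
wrist_force: [-0.1, -1.0, 0.5]
width: 0.198
grip_force: 68.5
```

Emit:
jog_arm --commands '[{"travel": [3.3,-5.3,0],"rot": [0,0,0],"claw": 255},{"travel": [2.4,-5.8,0],"rot": [0,0,0],"claw": 255},{"travel": [1.5,-6.1,0],"rot": [0,0,0],"claw": 255},{"travel": [0.5,-6.3,0],"rot": [0,0,0],"claw": 255},{"travel": [-0.5,-6.3,0],"rot": [0,0,0],"claw": 255}]'

```text
time: 36.65
tool_pos: [0.4825, -0.1771, 0.1157]
tcp_rot: [-3.132, 0.24, 0.0]
wrist_force: [-0.1, -0.1, -0.6]
width: 0.202
grip_force: 68.5
```

Emit:
jog_arm --commands '[{"travel": [-1.4,-6.1,0],"rot": [0,0,0],"claw": 255},{"travel": [-2.4,-5.8,0],"rot": [0,0,0],"claw": 255},{"travel": [-3.3,-5.4,0],"rot": [0,0,0],"claw": 255},{"travel": [-4.1,-4.8,0],"rot": [0,0,0],"claw": 255},{"travel": [-4.8,-4.1,0],"rot": [0,0,0],"claw": 255}]'

```text
time: 37.15
tool_pos: [0.4702, -0.1489, 0.1157]
tcp_rot: [3.132, -0.24, 0.0]
wrist_force: [-0.3, 0.2, -0.9]
width: 0.198
grip_force: 68.5
```

Emit:
jog_arm --commands '[{"travel": [-5.3,-3.3,0],"rot": [0,0,0],"claw": 255},{"travel": [-5.8,-2.4,0],"rot": [0,0,0],"claw": 255},{"travel": [-6.1,-1.5,0],"rot": [0,0,0],"claw": 255},{"travel": [-6.3,-0.5,0],"rot": [0,0,0],"claw": 255},{"travel": [-6.3,0.5,0],"rot": [0,0,0],"claw": 255}]'

```text
time: 37.65
tool_pos: [0.4418, -0.138, 0.1158]
tcp_rot: [3.132, -0.239, 0.001]
wrist_force: [0.1, -2.1, -1.0]
width: 0.201
grip_force: 68.5
```

Emit:
jog_arm --commands '[{"travel": [-6.1,1.4,0],"rot": [0,0,0],"claw": 255},{"travel": [-5.8,2.4,0],"rot": [0,0,0],"claw": 255},{"travel": [-5.4,3.3,0],"rot": [0,0,0],"claw": 255},{"travel": [-4.8,4.1,0],"rot": [0,0,0],"claw": 255},{"travel": [-4.1,4.8,0],"rot": [0,0,0],"claw": 255}]'

```text
time: 38.15
tool_pos: [0.4133, -0.1498, 0.1156]
tcp_rot: [-3.132, 0.24, 0.0]
wrist_force: [0.1, -0.1, -0.7]
width: 0.201
grip_force: 68.6
```

Emit:
jog_arm --commands '[{"travel": [-3.3,5.3,0],"rot": [0,0,0],"claw": 255},{"travel": [-2.4,5.8,0],"rot": [0,0,0],"claw": 255},{"travel": [-1.5,6.1,0],"rot": [0,0,0],"claw": 255},{"travel": [-0.5,6.3,0],"rot": [0,0,0],"claw": 255},{"travel": [0.5,6.3,0],"rot": [0,0,0],"claw": 255}]'

```text
time: 38.65
tool_pos: [0.4021, -0.1785, 0.1157]
tcp_rot: [3.132, -0.24, 0.0]
wrist_force: [0.1, -0.6, -0.5]
width: 0.201
grip_force: 68.6
```

```bash
python3 -c "
from h import *
st();snap('wrist','w9');snap('side','s9')
im=np.load('pics/s9.npz')['color'][150:250,270:390];w=np.load('pics/w9.npz')['color']
a=cv2.resize(im,None,fx=3.6,fy=3.6,interpolation=cv2.INTER_CUBIC); b=cv2.resize(w,(480,360))
cv2.imwrite('pics/c9.png',np.vstack([cv2.copyMakeBorder(a[:,:],0,0,0,48,cv2.BORDER_CONSTANT),b[:240]]))"
```

```text
{'time': np.float64(38.65), 'q': array([-0.474, -0.082,  2.206, -0.   ,  1.017,  1.249]), 'tool_pos': array([ 0.402, -0.179,  0.116]), 'tcp_rot': array([ 3.132, -0.24 ,  0.   ]), 'wrist_force': array([ 0.139, -0.598, -0.546]), 'grip_force': np.float64(68.586), 'width': np.float64(0.201)}
```

View pics/c9.png

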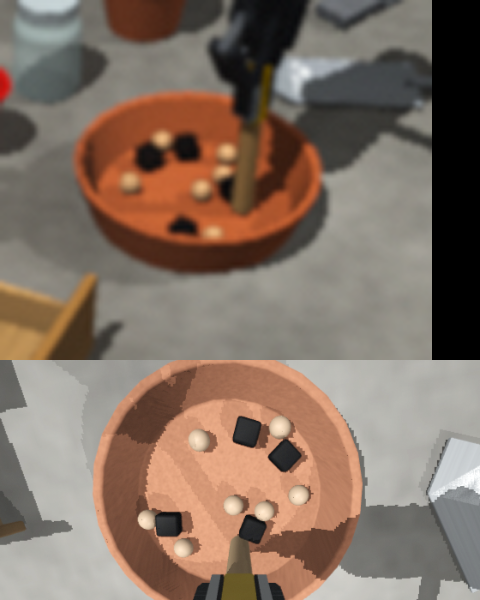

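The first turn went cleanly and everything is still in the saucer. Now the second turn, with a slight overlap.

Emit:
jog_arm --commands '[{"travel": [1.4,6.1,0],"rot": [0,0,0],"claw": 255},{"travel": [2.4,5.8,0],"rot": [0,0,0],"claw": 255},{"travel": [3.3,5.4,0],"rot": [0,0,0],"claw": 255},{"travel": [4.1,4.8,0],"rot": [0,0,0],"claw": 255},{"travel": [4.8,4.1,0],"rot": [0,0,0],"claw": 255}]'

```text
time: 39.25
tool_pos: [0.4144, -0.2068, 0.1157]
tcp_rot: [3.132, -0.24, 0.0]
wrist_force: [-0.4, 0.3, -0.6]
width: 0.2
grip_force: 68.6
```

Emit:
jog_arm --commands '[{"travel": [5.3,3.3,0],"rot": [0,0,0],"claw": 255},{"travel": [5.8,2.4,0],"rot": [0,0,0],"claw": 255},{"travel": [6.1,1.5,0],"rot": [0,0,0],"claw": 255},{"travel": [6.3,0.5,0],"rot": [0,0,0],"claw": 255},{"travel": [6.3,-0.5,0],"rot": [0,0,0],"claw": 255}]'

```text
time: 39.75
tool_pos: [0.443, -0.218, 0.1156]
tcp_rot: [-3.132, 0.24, -0.0]
wrist_force: [0.1, -0.4, -1.1]
width: 0.198
grip_force: 68.6
```

Emit:
jog_arm --commands '[{"travel": [6.1,-1.4,0],"rot": [0,0,0],"claw": 255},{"travel": [5.8,-2.4,0],"rot": [0,0,0],"claw": 255},{"travel": [5.4,-3.3,0],"rot": [0,0,0],"claw": 255},{"travel": [4.8,-4.1,0],"rot": [0,0,0],"claw": 255},{"travel": [4.1,-4.8,0],"rot": [0,0,0],"claw": 255}]'

```text
time: 40.25
tool_pos: [0.471, -0.2054, 0.1152]
tcp_rot: [-3.132, 0.24, 0.001]
wrist_force: [-0.6, 0.2, -0.7]
width: 0.201
grip_force: 68.5
```

Emit:
jog_arm --commands '[{"travel": [3.3,-5.3,0],"rot": [0,0,0],"claw": 255},{"travel": [2.4,-5.8,0],"rot": [0,0,0],"claw": 255},{"travel": [1.5,-6.1,0],"rot": [0,0,0],"claw": 255},{"travel": [0.5,-6.3,0],"rot": [0,0,0],"claw": 255},{"travel": [-0.5,-6.3,0],"rot": [0,0,0],"claw": 255}]'

```text
time: 40.75
tool_pos: [0.4827, -0.1773, 0.1158]
tcp_rot: [3.132, -0.24, 0.001]
wrist_force: [0.4, 0.3, -1.9]
width: 0.201
grip_force: 68.5
```

Emit:
jog_arm --commands '[{"travel": [-1.4,-6.1,0],"rot": [0,0,0],"claw": 255},{"travel": [-2.4,-5.8,0],"rot": [0,0,0],"claw": 255},{"travel": [-3.3,-5.4,0],"rot": [0,0,0],"claw": 255},{"travel": [-4.1,-4.8,0],"rot": [0,0,0],"claw": 255},{"travel": [-4.8,-4.1,0],"rot": [0,0,0],"claw": 255}]'

```text
time: 41.25
tool_pos: [0.4702, -0.1489, 0.1157]
tcp_rot: [-3.132, 0.24, 0.0]
wrist_force: [0.1, -0.5, -0.3]
width: 0.195
grip_force: 68.5
```

Emit:
jog_arm --commands '[{"travel": [-5.3,-3.3,0],"rot": [0,0,0],"claw": 255},{"travel": [-5.8,-2.4,0],"rot": [0,0,0],"claw": 255},{"travel": [-6.1,-1.5,0],"rot": [0,0,0],"claw": 255},{"travel": [-6.3,-0.5,0],"rot": [0,0,0],"claw": 255},{"travel": [-6.3,0.5,0],"rot": [0,0,0],"claw": 255}]'

```text
time: 41.75
tool_pos: [0.4417, -0.1377, 0.1157]
tcp_rot: [3.132, -0.24, 0.0]
wrist_force: [-0.8, 0.3, -1.0]
width: 0.2
grip_force: 68.5
```

Emit:
jog_arm --commands '[{"travel": [-6.1,1.4,0],"rot": [0,0,0],"claw": 255},{"travel": [-5.8,2.4,0],"rot": [0,0,0],"claw": 255},{"travel": [-5.4,3.3,0],"rot": [0,0,0],"claw": 255},{"travel": [-4.8,4.1,0],"rot": [0,0,0],"claw": 255},{"travel": [-4.1,4.8,0],"rot": [0,0,0],"claw": 255}]'

```text
time: 42.25
tool_pos: [0.4134, -0.1499, 0.1157]
tcp_rot: [3.132, -0.24, -0.0]
wrist_force: [0.5, -0.0, -1.4]
width: 0.202
grip_force: 68.5
```

Emit:
jog_arm --commands '[{"travel": [-3.3,5.3,0],"rot": [0,0,0],"claw": 255},{"travel": [-2.4,5.8,0],"rot": [0,0,0],"claw": 255},{"travel": [-1.5,6.1,0],"rot": [0,0,0],"claw": 255},{"travel": [-0.5,6.3,0],"rot": [0,0,0],"claw": 255},{"travel": [0.5,6.3,0],"rot": [0,0,0],"claw": 255}]'

```text
time: 42.75
tool_pos: [0.4022, -0.1786, 0.1157]
tcp_rot: [3.132, -0.24, 0.0]
wrist_force: [-0.3, 0.5, -1.0]
width: 0.198
grip_force: 68.5
```

Emit:
jog_arm --commands '[{"travel": [1.4,6.1,0],"rot": [0,0,0],"claw": 255},{"travel": [2.4,5.8,0],"rot": [0,0,0],"claw": 255},{"travel": [0,0,0],"rot": [0,0,0],"claw": 255},{"travel": [0,0,0],"rot": [0,0,0],"claw": 255},{"travel": [0,0,0],"rot": [0,0,0],"claw": 255}]'

```text
time: 43.25
tool_pos: [0.4041, -0.1901, 0.1156]
tcp_rot: [-3.132, 0.24, 0.0]
wrist_force: [0.1, 0.7, -0.5]
width: 0.202
grip_force: 68.5
```

Emit:
jog_arm --commands '[{"travel": [0,0,-5],"rot": [0,0,0],"claw": 255},{"travel": [0,0,-15],"rot": [0,0,0],"claw": 255},{"travel": [0,0,-25],"rot": [0,0,0],"claw": 255},{"travel": [0,0,-30],"rot": [0,0,0],"claw": 255},{"travel": [0,0,-25],"rot": [0,0,0],"claw": 255}]'

```text
time: 43.75
tool_pos: [0.4044, -0.1901, 0.2175]
tcp_rot: [3.132, -0.239, 0.002]
wrist_force: [0.6, 0.5, -0.4]
width: 0.198
grip_force: 68.5
```

```bash
python3 -c "
from h import *
st();print(totool([.6593,-.0461,.214]))"
```

```text
{'time': np.float64(43.75), 'q': array([-0.495, -0.171,  2.084,  0.   ,  1.228,  1.228]), 'tool_pos': array([ 0.404, -0.19 ,  0.218]), 'tcp_rot': array([ 3.132e+00, -2.390e-01,  2.000e-03]), 'wrist_force': array([ 0.576,  0.543, -0.385]), 'grip_force': np.float64(68.485), 'width': np.float64(0.198)}
[ 230.1 -181.1    3.7]
```

Emit:
jog_arm --commands '[{"travel": [25,-20,0],"rot": [0,0,0],"claw": 255},{"travel": [25,-20,0],"rot": [0,0,0],"claw": 255},{"travel": [25,-20,0],"rot": [0,0,0],"claw": 255},{"travel": [25,-20,0],"rot": [0,0,0],"claw": 255},{"travel": [25,-20,0],"rot": [0,0,0],"claw": 255}]'

```text
time: 44.25
tool_pos: [0.544, -0.1094, 0.2161]
tcp_rot: [3.132, -0.239, 0.001]
wrist_force: [-0.1, 0.2, -0.4]
width: 0.201
grip_force: 68.6
```

Emit:
jog_arm --commands '[{"travel": [25,-20,0],"rot": [0,0,0],"claw": 255},{"travel": [25,-20,0],"rot": [0,0,0],"claw": 255},{"travel": [25,-20,0],"rot": [0,0,0],"claw": 255},{"travel": [25,-20,0],"rot": [0,0,0],"claw": 255},{"travel": [0,0,0],"rot": [0,0,0],"claw": 255}]'

```text
time: 44.75
tool_pos: [0.6568, -0.0442, 0.2156]
tcp_rot: [-3.132, 0.236, -0.003]
wrist_force: [-0.9, 0.6, -1.5]
width: 0.204
grip_force: 68.6
```

Emit:
jog_arm --commands '[{"travel": [0,0,0],"rot": [0,0,0],"claw": 255},{"travel": [0,0,0],"rot": [0,0,0],"claw": 255},{"travel": [0,0,0],"rot": [0,0,0],"claw": 255},{"travel": [0,0,0],"rot": [0,0,0],"claw": 255},{"travel": [0,0,0],"rot": [0,0,0],"claw": 255}]'

```text
time: 45.25
tool_pos: [0.6535, -0.0471, 0.216]
tcp_rot: [3.132, -0.241, 0.0]
wrist_force: [0.0, -0.4, -0.4]
width: 0.199
grip_force: 68.6
```

```bash
python3 -c "
from h import *
st();print(totool([.6595,-.0463,.1135]))"
```

```text
{'time': np.float64(45.25), 'q': array([-0.11 ,  0.236,  1.667, -0.   ,  1.239,  1.614]), 'tool_pos': array([ 0.654, -0.047,  0.216]), 'tcp_rot': array([ 3.132, -0.241,  0.   ]), 'wrist_force': array([ 0.024, -0.385, -0.417]), 'grip_force': np.float64(68.605), 'width': np.float64(0.199)}
[  5.7  -1.7 102.5]
```

Emit:
jog_arm --commands '[{"travel": [6,-2,0],"rot": [0,0,0],"claw": 255},{"travel": [0,0,15],"rot": [0,0,0],"claw": 255},{"travel": [0,0,20],"rot": [0,0,0],"claw": 255},{"travel": [0,0,20],"rot": [0,0,0],"claw": 255},{"travel": [0,0,15],"rot": [0,0,0],"claw": 255}]'

```text
time: 45.75
tool_pos: [0.6591, -0.0454, 0.1428]
tcp_rot: [-3.132, 0.24, 0.004]
wrist_force: [-0.9, 0.0, -0.8]
width: 0.198
grip_force: 68.6
```

Emit:
jog_arm --commands '[{"travel": [0,0,15],"rot": [0,0,0],"claw": 255},{"travel": [0,0,10],"rot": [0,0,0],"claw": 255},{"travel": [0,0,5],"rot": [0,0,0],"claw": 255},{"travel": [0,0,2],"rot": [0,0,0],"claw": 255},{"travel": [0,0,0],"rot": [0,0,0],"claw": 255}]'

```text
time: 46.25
tool_pos: [0.6606, -0.0456, 0.114]
tcp_rot: [3.132, -0.24, 0.001]
wrist_force: [0.2, 0.3, 0.4]
width: 0.203
grip_force: 68.6
```

```bash
python3 -c "
from h import *
st()"
```

```text
{'time': np.float64(46.25), 'q': array([-0.107,  0.33 ,  1.744,  0.   ,  1.067,  1.617]), 'tool_pos': array([ 0.661, -0.046,  0.114]), 'tcp_rot': array([ 3.132e+00, -2.400e-01,  1.000e-03]), 'wrist_force': array([0.208, 0.31 , 0.387]), 'grip_force': np.float64(68.605), 'width': np.float64(0.203)}
```

Emit:
jog_arm --commands '[{"travel": [0,0,2],"rot": [0,0,0],"claw": 255},{"travel": [0,0,0],"rot": [0,0,0],"claw": 255},{"travel": [0,0,0],"rot": [0,0,0],"claw": 100},{"travel": [0,0,0],"rot": [0,0,0],"claw": 100},{"travel": [0,0,0],"rot": [0,0,0],"claw": 100}]'

```text
time: 46.75
tool_pos: [0.6604, -0.0456, 0.1121]
tcp_rot: [3.132, -0.24, 0.001]
wrist_force: [-0.2, 0.1, -0.7]
width: 0.606
grip_force: 0.0
```

Emit:
jog_arm --commands '[{"travel": [0,0,0],"rot": [0,0,0],"claw": 100},{"travel": [0,0,0],"rot": [0,0,0],"claw": 100},{"travel": [0,0,-15],"rot": [0,0,0],"claw": 100},{"travel": [0,0,-30],"rot": [0,0,0],"claw": 100},{"travel": [0,0,-40],"rot": [0,0,0],"claw": 100}]'

```text
time: 47.25
tool_pos: [0.6586, -0.0454, 0.196]
tcp_rot: [-3.132, 0.24, 0.007]
wrist_force: [0.8, -0.6, 0.5]
width: 0.61
grip_force: 0.0
```

Emit:
jog_arm --commands '[{"travel": [0,0,-40],"rot": [0,0,0],"claw": 100},{"travel": [-36,-21,0],"rot": [0,0,0],"claw": 255},{"travel": [-36,-21,0],"rot": [0,0,0],"claw": 255},{"travel": [-36,-21,0],"rot": [0,0,0],"claw": 255},{"travel": [-36,-21,0],"rot": [0,0,0],"claw": 255}]'

```text
time: 47.75
tool_pos: [0.5297, 0.0601, 0.2381]
tcp_rot: [-3.132, 0.241, -0.003]
wrist_force: [-0.5, -0.3, 1.3]
width: 0.004
grip_force: 0.0
```

Emit:
jog_arm --commands '[{"travel": [-36,-21,0],"rot": [0,0,0],"claw": 255},{"travel": [-36,-21,0],"rot": [0,0,0],"claw": 255},{"travel": [-36,-21,0],"rot": [0,0,0],"claw": 255},{"travel": [-36,-21,0],"rot": [0,0,0],"claw": 255},{"travel": [0,0,0],"rot": [0,0,-8.5],"claw": 255}]'

```text
time: 48.25
tool_pos: [0.3979, 0.1666, 0.2378]
tcp_rot: [-3.14, -0.002, -0.0]
wrist_force: [-0.2, -0.1, 0.4]
width: -0.002
grip_force: 0.0
```

Emit:
jog_arm --commands '[{"travel": [0,0,0],"rot": [0,0,-3],"claw": 255},{"travel": [0,0,0],"rot": [0,0,0],"claw": 255},{"travel": [0,0,0],"rot": [0,0,0],"claw": 255},{"travel": [0,0,0],"rot": [0,0,0],"claw": 255},{"travel": [0,0,0],"rot": [0,0,0],"claw": 255}]'

```text
time: 48.75
tool_pos: [0.4014, 0.1641, 0.2368]
tcp_rot: [-3.141, -0.073, -0.0]
wrist_force: [-0.1, 0.1, -0.6]
width: -0.0
grip_force: 0.0
```

```bash
python3 -c "
from h import *
st();print(totool([.400,.164,.038]))
snap('top','t5',(150,130,410,300),3);"
```

```text
{'time': np.float64(48.75), 'q': array([ 0.331, -0.212,  2.081,  0.   ,  1.272,  1.855]), 'tool_pos': array([0.401, 0.164, 0.237]), 'tcp_rot': array([-3.141, -0.073, -0.   ]), 'wrist_force': array([-0.096,  0.111, -0.648]), 'grip_force': np.float64(0.0), 'width': np.float64(-0.0)}
[-1.400e+00  1.000e-01  1.988e+02]
```

View pics/t5.png

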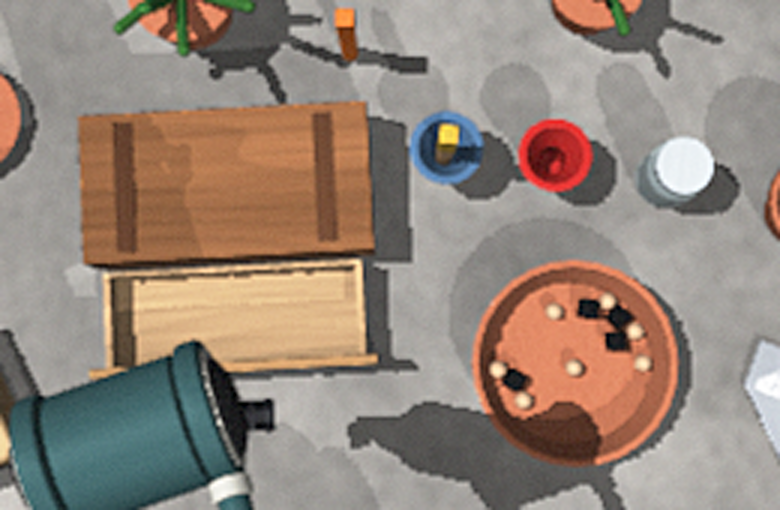

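The stick stands in the blue stand, all four lumps and seven beads are in the saucer, and the tray is empty. Now I push the tray shut.

Emit:
jog_arm --commands '[{"travel": [-2,0,40],"rot": [0,0,0],"claw": 255},{"travel": [0,0,45],"rot": [0,0,0],"claw": 255},{"travel": [0,0,45],"rot": [0,0,0],"claw": 255},{"travel": [0,0,45],"rot": [0,0,0],"claw": 255},{"travel": [0,0,23],"rot": [0,0,0],"claw": 255}]'

```text
time: 49.3
tool_pos: [0.3962, 0.163, 0.0348]
tcp_rot: [3.139, 0.074, -0.009]
wrist_force: [-0.1, -0.1, -0.7]
width: -0.0
grip_force: 0.0
```

Emit:
jog_arm --commands '[{"travel": [0,0,0],"rot": [0,0,0],"claw": 255},{"travel": [8,0,0],"rot": [0,0,0],"claw": 255},{"travel": [8,0,0],"rot": [0,0,0],"claw": 255},{"travel": [8,0,0],"rot": [0,0,0],"claw": 255},{"travel": [8,0,0],"rot": [0,0,0],"claw": 255}]'

```text
time: 49.8
tool_pos: [0.4326, 0.1662, 0.0402]
tcp_rot: [-3.14, -0.075, -0.002]
wrist_force: [-3.3, 0.6, 1.2]
width: 0.004
grip_force: 1.6
```

Emit:
jog_arm --commands '[{"travel": [8,0,0],"rot": [0,0,0],"claw": 255},{"travel": [8,0,0],"rot": [0,0,0],"claw": 255},{"travel": [8,0,0],"rot": [0,0,0],"claw": 255},{"travel": [8,0,0],"rot": [0,0,0],"claw": 255},{"travel": [8,0,0],"rot": [0,0,0],"claw": 255}]'

```text
time: 50.3
tool_pos: [0.4719, 0.1679, 0.0391]
tcp_rot: [-3.14, -0.075, -0.0]
wrist_force: [-4.5, 0.3, 5.8]
width: 0.003
grip_force: 2.1
```

Emit:
jog_arm --commands '[{"travel": [8,0,0],"rot": [0,0,0],"claw": 255},{"travel": [8,0,0],"rot": [0,0,0],"claw": 255},{"travel": [8,0,0],"rot": [0,0,0],"claw": 255},{"travel": [6,0,0],"rot": [0,0,0],"claw": 255},{"travel": [2,0,0],"rot": [0,0,0],"claw": 255}]'

```text
time: 50.8
tool_pos: [0.5041, 0.1695, 0.0391]
tcp_rot: [-3.14, -0.075, -0.001]
wrist_force: [-3.8, 1.2, 6.2]
width: 0.003
grip_force: 1.7
```

Emit:
jog_arm --commands '[{"travel": [2,0,0],"rot": [0,0,0],"claw": 255},{"travel": [2,0,0],"rot": [0,0,0],"claw": 255},{"travel": [1,0,0],"rot": [0,0,0],"claw": 255},{"travel": [0,0,0],"rot": [0,0,0],"claw": 255},{"travel": [0,0,0],"rot": [0,0,0],"claw": 255}]'

```text
time: 51.3
tool_pos: [0.5085, 0.1697, 0.0391]
tcp_rot: [-3.14, -0.075, -0.001]
wrist_force: [-3.3, 1.3, 5.1]
width: 0.001
grip_force: 1.6
```

Emit:
jog_arm --commands '[{"travel": [2,0,0],"rot": [0,0,0],"claw": 255},{"travel": [2,0,0],"rot": [0,0,0],"claw": 255},{"travel": [2,0,0],"rot": [0,0,0],"claw": 255},{"travel": [1,0,0],"rot": [0,0,0],"claw": 255},{"travel": [0,0,0],"rot": [0,0,0],"claw": 255}]'

```text
time: 51.8
tool_pos: [0.5155, 0.1701, 0.0391]
tcp_rot: [-3.14, -0.075, -0.001]
wrist_force: [-3.4, 1.2, 6.6]
width: -0.002
grip_force: 1.6
```

Emit:
jog_arm --commands '[{"travel": [2,0,0],"rot": [0,0,0],"claw": 255},{"travel": [2,0,0],"rot": [0,0,0],"claw": 255},{"travel": [1,0,0],"rot": [0,0,0],"claw": 255},{"travel": [0,0,0],"rot": [0,0,0],"claw": 255},{"travel": [0,0,0],"rot": [0,0,0],"claw": 255}]'

```text
time: 52.3
tool_pos: [0.5204, 0.1703, 0.039]
tcp_rot: [-3.14, -0.075, -0.001]
wrist_force: [-3.7, 1.8, 4.9]
width: -0.0
grip_force: 1.6
```

Moving in 1 mm steps now, watching for the firm stop.

Emit:
jog_arm --commands '[{"travel": [1,0,0],"rot": [0,0,0],"claw": 255},{"travel": [0,0,0],"rot": [0,0,0],"claw": 255},{"travel": [1,0,0],"rot": [0,0,0],"claw": 255},{"travel": [0,0,0],"rot": [0,0,0],"claw": 255},{"travel": [0,0,0],"rot": [0,0,0],"claw": 255}]'

```text
time: 52.8
tool_pos: [0.522, 0.1704, 0.039]
tcp_rot: [-3.14, -0.075, 0.0]
wrist_force: [-4.2, 1.6, 6.5]
width: -0.001
grip_force: 2.0
```

Emit:
jog_arm --commands '[{"travel": [1,0,0],"rot": [0,0,0],"claw": 255},{"travel": [0,0,0],"rot": [0,0,0],"claw": 255},{"travel": [1,0,0],"rot": [0,0,0],"claw": 255},{"travel": [0,0,0],"rot": [0,0,0],"claw": 255},{"travel": [0,0,0],"rot": [0,0,0],"claw": 255}]'

```text
time: 53.3
tool_pos: [0.5227, 0.1704, 0.039]
tcp_rot: [-3.141, -0.075, 0.004]
wrist_force: [-8.0, 1.0, 10.2]
width: 0.003
grip_force: 3.4
```

Firm stop reached: the force went up and the motion halted. I'll back off.

Emit:
jog_arm --commands '[{"travel": [-2,0,0],"rot": [0,0,0],"claw": 255},{"travel": [-5,0,0],"rot": [0,0,0],"claw": 255},{"travel": [-10,0,0],"rot": [0,0,0],"claw": 255},{"travel": [-30,0,0],"rot": [0,0,0],"claw": 255},{"travel": [-40,0,0],"rot": [0,0,0],"claw": 255}]'

```text
time: 53.8
tool_pos: [0.4379, 0.166, 0.0388]
tcp_rot: [-3.14, -0.074, -0.004]
wrist_force: [-0.3, 0.2, -0.1]
width: -0.003
grip_force: 0.0
```

Emit:
jog_arm --commands '[{"travel": [-30,0,0],"rot": [0,0,0],"claw": 255},{"travel": [0,0,-20],"rot": [0,0,0],"claw": 255},{"travel": [0,0,-40],"rot": [0,0,0],"claw": 255},{"travel": [0,0,-40],"rot": [0,0,0],"claw": 255},{"travel": [0,0,-40],"rot": [0,0,0],"claw": 255}]'

```text
time: 54.3
tool_pos: [0.4065, 0.1641, 0.1795]
tcp_rot: [3.14, 0.075, 0.0]
wrist_force: [0.9, 1.2, -0.1]
width: -0.0
grip_force: 0.0
```

Emit:
jog_arm --commands '[{"travel": [0,0,-40],"rot": [0,0,0],"claw": 255},{"travel": [0,0,0],"rot": [0,0,0],"claw": 255},{"travel": [0,0,0],"rot": [0,0,0],"claw": 255},{"travel": [0,0,0],"rot": [0,0,0],"claw": 255},{"travel": [0,0,0],"rot": [0,0,0],"claw": 255}]'

```text
time: 54.8
tool_pos: [0.4059, 0.1641, 0.2166]
tcp_rot: [3.14, 0.075, -0.005]
wrist_force: [0.1, 1.2, -0.3]
width: -0.001
grip_force: 0.0
```

```bash
python3 -c "
from h import *
st();snap('top','t6',(150,130,410,300),2);snap('side','s6',(150,130,380,300),2)
cv2.imwrite('pics/f6.png',np.vstack([cv2.imread('pics/t6.png')[:,:460],cv2.imread('pics/s6.png')])[:600])"
```

```text
{'time': np.float64(54.8), 'q': array([ 0.327, -0.186,  2.098, -0.   ,  1.233,  1.851]), 'tool_pos': array([0.406, 0.164, 0.217]), 'tcp_rot': array([ 3.14 ,  0.075, -0.005]), 'wrist_force': array([ 0.098,  1.235, -0.276]), 'grip_force': np.float64(0.0), 'width': np.float64(-0.001)}
```

View pics/f6.png

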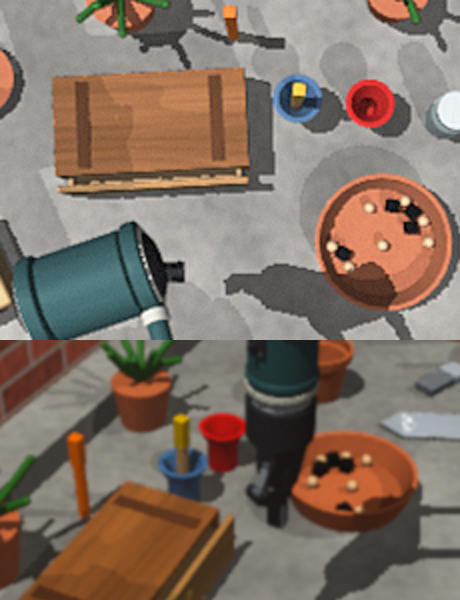

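The tray front is back at its starting gap, about (60..248,187) in the top crop. The stick is upright in the blue stand, and all the lumps and beads are in the saucer. Handing in.

```bash
python3 -c "
from h import *
print(workorder.finish_job())"
```

```text
the job is handed in; nothing more can be done
None
```

I handed the job in at about 55 s, with no verdict shown: all four lumps are in the saucer with the seven beads, stirred just over two counter-clockwise turns. The stick is upright in the blue stand, the tray looks latched shut in the last pictures, and I left the jar, trowel and hide box alone.

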